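# Home the drawplate and clamp it with the flat driver

## Robot

A 6-joint arm with a two-finger parallel gripper is mounted at the origin on a cart in front of the work surface, level with it; the furniture and walls round the work are solid. World frame = base frame: x ahead of the robot, y to its left, z up, the work surface at z = 0. Lengths are in m, angles in rad, forces in N, time in s.
With the tool pointing down it reaches from about 0.3 to 0.95 m from the base axis. Payload 3.1 kg.
Tool frame: the origin (TCP) lies midway between the tips of the shut fingers; the grasp point (between the pads) lies 19 mm behind it; z points along the fingers, y is the direction in which the jaws open and shut (so a half turn about z gives the same grasp; the last joint's range is limited). The gripper opens to 85 mm and grips with 20 to 120 N. Pads are 22 mm wide; open, the fingers measure 114 mm over their backs; the gripper's body (76 mm by 85 mm) begins 54 mm behind the grasp point. The pads swing forward as they close: fully open they stand 13 mm farther back than shut.
Start: joints at [1.201, 0.308, 1.634, -0, 1.2, -0.07], TCP at [0.185, 0.597, 0.231] pointing down, gripper open.
Joint ranges: [-3.06, 3.06], [-0.79, 1.96], [0.05, 2.63], [-1.19, 4.34], [0.05, 2.64], [-2.94, 2.94]. Speed limits (rad/s): [2.79, 2.79, 3.14, 3.14, 3.14, 3.14].

## Interface

Orientations are given as a rotation vector (axis times angle).
In Python, from bench import r, eyes gives the robot as it stands.
- The arm moves only by the tool jog_arm, never from a script. Its argument "plan" is text: rows parted by semicolons, each of 5 numbers parted by spaces: the finger opening in cm, from 0 to 8.54, then the shift along the tool's x, y, z in cm, then the turn about the tool's z in rad. In form: claw dx dy dz spin; .... A call has 1 to 8 rows; each row shifts and turns the commanded pose from where the row before left it, along the tool's axes as they then stand; what a row does not reach is not made up. A row lasts 1/10 s, in which the tool goes at most 50 mm and 8.59 degrees, less where a joint would pass 70% of its speed; a pose out of reach is approached as far as the arm can. A call with a gripper value outside its range is refused whole. The fingers move at their own pace and stop on an object; the grip force is fixed at half the most. Time passes only in rows, so rows that do not move let the fingers close. It gives the time, the measured TCP pose, the force and the opening at its end, in the units of the state.
- r.read_state(): the state, without advancing time (a new reading comes with each control period).
- eyes.snapshot(name): name is "side" or "top" or "wrist"; returns a dict with "img" (480x640x3 uint8, red, green, blue), "z_map" (480x640 float32, m along the optical axis (not along the pixel's ray), 0 where there is no reading), "K" (3x3 intrinsics, pixels), "k1" (the pictures are not rectified: a ray, as slopes to the right and down, at radius r is drawn at 1 + k1 r^2 times it, then the intrinsics apply), "position" and "orientation" of the camera in the world. Camera axes: x right, y up, looking along -z (the intrinsics and any distortion apply to the point x, -y, -z); pixel columns grow to the right and rows downward; lengths in m; the calibration is good to about 2 mm. A picture is of the moment at which its call begins.
- r.finish_job(): hands the job in, once; it reports no verdict.
The state is a dict: "clock": time; "joint_pos": joint angles; "qd": joint speeds; "effort": joint torques, N m; "tcp_pos": TCP position; "orientation": TCP orientation; "ft_force": force on the tool from outside, world axes, zero at the start; "torque": the same for the moment, N m; "grip_width": finger opening in m.
Only numpy, scipy, OpenCV 4.12 (cv2) and the standard library are available. Lean on these libraries where they do the work, as an engineer would, in place of code of your own. Each camera call takes 0.05 s, during which the arm holds its last target.

## Task

Push the drawplate along its guides until it is fully home against the end stop, then take the flat driver from its stand, seat its blade in the slot of the clamp screw and turn the screw clockwise, blade kept in the slot, until the keeper arm bears down firmly on the plate, without forcing it. Work the clamp only with the driver, do not disturb the other things on the bench, and put the driver back in its stand.

Things in the scene. Friction and masses are not known exactly. Their poses are not given: they have to be found in the camera images.
- holder: Drawplate holder fixed to the bench: steel base 120 (x) x 92 (y) x 12 mm, origin at the centre of its underside. Two upright rails along its x (tops 42 mm above the bench, x = -4 to +50 mm, flared entry from x = -14) leave a 7.6 mm gap centred on y = +14; the end stop is at x = +45. The plate slides home towards +x. The clamp screw stands at x = +12, y = -18
- seat (a point): Fixed point of the holder where the plate's centre lies when the plate is fully home (32 mm above the bench, 20 mm above the base); its x axis is the direction in which the plate slides home
- plate_center (a point): Centre of the drawplate, a plain flat metal plate with rows of small holes, 70 (x) x 6 (y) x 40 (z) mm, about 0.13 kg, standing on its long edge on the base, partly in the guides, 18 to 33 mm short of home. Its rear end face, to be pushed, is at its x = -35 mm and still stands 10 mm proud of the guides when home; top edge 52 mm above the bench
- slot (a point): Centre of the slot's floor in the clamp screw's round head, 24 mm across. The slot runs right across along this point's x axis, 4 mm wide, 5 mm deep (mouth chamfered): the head's top is 5 mm above this point, which is about 69 mm above the bench at the start. The screw's axis is vertical; it follows a light twist only if the blade is in the slot. The keeper arm (37 mm long) turns with it
- screw_turn (a joint): Turn of the clamp screw, rad, growing clockwise seen from above; starts at 0 to 0.2, keeper arm swung aside. Head and arm sink 4 mm per rad, so the blade must follow. The arm meets the plate's top at about 1.3, then presses on it with 6 to 7 N more for each 0.1 rad; the turning torque, 0.06 N m while free, then rises by 0.02 N m per N. End of travel 2.0. Friction holds the screw where it is left
- driver_grip (a point): Centre of the driver's wooden handle, 28 (x) x 20 (y) x 60 (z) mm, grasped across its y. Driver upright, z up. The blade tip is 105 mm below; blade 14 mm wide along x, 2.4 mm thick along y; shaft 8 mm. A 32 mm brass flange, underside 35 mm below this point, carries it in its stand. About 0.10 kg. Let the grip build up before lifting, or it slips
- driver_tip (a point): Middle of the lower edge of the driver's blade; same axes as the handle
- stand_hole (a point): Centre of the round 23 mm hole in the top of the wooden driver stand (66 x 66 mm, fixed), at its upper face 85 mm above the bench; the driver hangs upright in it with its flange resting on the top, so the handle's centre is then 35 mm above this point
- pliers: Pliers with green grips lying on the bench, 140 mm long, bystander
- tweezers: Steel tweezers, 130 mm, lying on the bench, bystander
- spare_bur: Small grey polishing bur standing on the bench, 16 x 24 mm, bystander
- eye_loupe: Pale round loupe, 31 x 19 mm, bystander
- plug_disc: Round wooden plug, 28 x 10 mm, bystander
- thread: Thread reel, 34 mm across and 54 mm tall, bystander
- driver: The whole driver, 138 mm long; origin at the middle of the blade's lower edge, axes as the handle's
- clamp_screw: The clamp screw with its keeper arm; origin on the screw axis at the underside of the arm, which is the face that bears on the plate; 12 mm below the slot floor, 17 mm below the top of the head
- drawplate: The drawplate; origin at the middle of its lower edge
Mind the look-alikes: they are no part of the job. What is shaped like the drawplate but purple is not meant.

How it is judged:
On the way, in this order (a step that is already met when the one before it is completed fails the run):
1. the drawplate is pushed fully home, the clamp still open (x of plate_center in the frame of seat above -0.002 m and distance between plate_center and seat below 0.004 m and value of joint screw_turn below 0.5 rad), for 0.2 s.
2. the driver's blade is seated in the slot, the clamp still open (all of step 1 and horizontal distance between driver_tip and slot below 0.005 m and z of driver_tip in the frame of slot below 0.0025 m and angle between the x axis of driver_tip and the x axis of slot, either way round below 0.35 rad), for 0.1 s.
3. half turned, with the blade in the slot (horizontal distance between driver_tip and slot below 0.005 m and z of driver_tip in the frame of slot below 0.0025 m and angle between the x axis of driver_tip and the x axis of slot, either way round below 0.35 rad and value of joint screw_turn between 0.8 and 1.2 rad).
4. keeper arm bears on the plate, with the blade in the slot (horizontal distance between driver_tip and slot below 0.005 m and z of driver_tip in the frame of slot below 0.0025 m and angle between the x axis of driver_tip and the x axis of slot, either way round below 0.35 rad and x of plate_center in the frame of seat above -0.002 m and distance between plate_center and seat below 0.004 m and contact force between clamp_screw and drawplate above 3 N), for 0.1 s.
At the end, for the whole second after the job is handed in: The drawplate is home (within 2 mm of the end stop), the keeper arm presses on it with more than 3 N, and the driver hangs upright in its stand, flange on the top (handle centre about 35 mm above the hole), at rest and released (x of plate_center in the frame of seat above -0.002 m and distance between plate_center and seat below 0.004 m and contact force between clamp_screw and drawplate above 3 N and distance between driver_grip and stand_hole below 0.045 m and z of driver_grip in the frame of stand_hole above 0.03 m and angle between driver_grip's own z axis and vertical below 0.12 rad and linear speed of driver below 0.02 m/s); the robot touches nothing.
It fails at once if the clamp is moved by the fingers instead of the driver (contact force between the fingers and clamp_screw above 1 N).
It fails at once if the clamp is forced: the keeper presses on the plate with more than 35 N (contact force between clamp_screw and drawplate above 35 N).
It fails at once if a bystander is disturbed (moved more than 20 mm) (distance of any of pliers, tweezers, spare_bur, eye_loupe, plug_disc, thread from where it was at the start of the episode above 0.02 m).
It also fails if it takes over 61 s, if anything falls off the work surface, if the arm or the gripper's body presses on something with over 40 N, if the wrist force passes 120 N, or if a joint passes its speed limit or range.

## Working session

There is one attempt and no reset: what is moved stays moved. The work goes in short steps, Python scripts to look and compute and a tool call to move; the robot and the scene stay as the last step left them, time stands still between calls to the robot, and variables do not carry over. Pictures are saved under pics/ and viewed, and the job is handed in when it is done.

Besides the shell and the picture viewer there is one more tool, called after "Emit:" by a JSON object that holds its "fn" and its "kwargs". jog_arm: Moves the arm, as the interface text tells. Its arguments: {"type":"object","properties":{"plan":{"type":"string"}},"required":["plan"]}

```bash
ls; mkdir -p pics; python3 - <<'E'
from bench import r, eyes
import cv2, numpy as np, pickle
s=r.read_state(); print(s)
for n in ["top","side","wrist"]:
    d=eyes.snapshot(n); pickle.dump(d,open(f"pics/{n}0.pkl","wb"))
    cv2.imwrite(f"pics/{n}0.png",d["img"][:,:,::-1]); print(n,d["K"],d["k1"],d["position"],d["orientation"])
E
```

```text
pics
{'clock': 0.0, 'joint_pos': array([ 1.20128128e+00,  3.09017915e-01,  1.63518853e+00,  2.72446224e-05,
        1.19969790e+00, -6.96850426e-02]), 'qd': array([-0.00124425, -0.00077483,  0.00060142,  0.00079414, -0.00079193,
        0.00036715]), 'effort': array([ 1.13375150e-03, -4.15243399e+01, -2.76665282e+01, -1.58686657e-04,
        9.95723822e-03,  4.98718762e-06]), 'tcp_pos': array([0.1843105 , 0.59634548, 0.23003809]), 'orientation': array([-0.46914589, -3.10582914,  0.00353472]), 'ft_force': array([-0.09279657,  0.13754537, -0.56384939]), 'torque': array([-0.02392947, -0.03044323,  0.00101873]), 'grip_width': 0.08544139736129638}
top [[596.44146469   0.         316.5976135 ]
 [  0.         596.44146469 243.02047091]
 [  0.           0.           1.        ]] -0.1910246733872017 [ 0.44291012 -0.00515032  1.3900991 ] [ 0.02881961 -0.04182629 -1.54819717]
side [[568.14234002   0.         317.4084832 ]
 [  0.         568.14234002 226.01217534]
 [  0.           0.           1.        ]] -0.10268680764357262 [ 0.09532582 -0.69802677  0.60740696] [ 0.98478708 -0.26626553 -0.45351548]
wrist [[392.97839545   0.         313.19425288]
 [  0.         392.97839545 238.82816263]
 [  0.           0.           1.        ]] 0.01396061251123388 [0.11678037 0.61779598 0.37311021] [-0.24559955 -0.17728407  1.26225786]
```

View pics/top0.png

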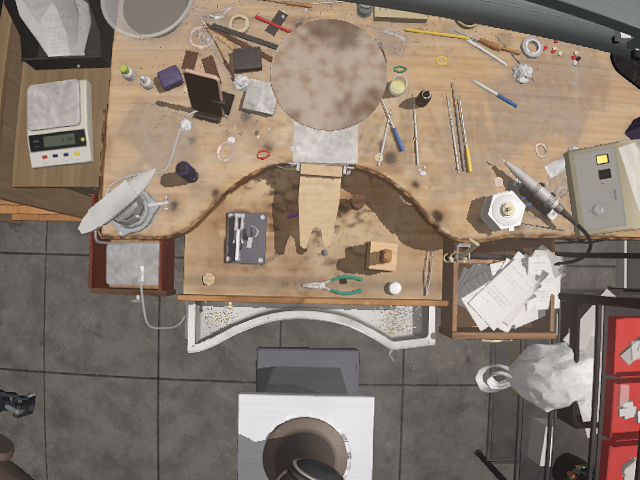

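View pics/side0.png

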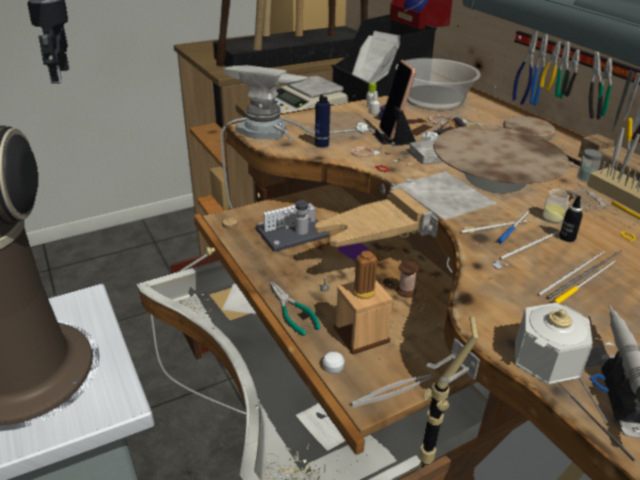

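View pics/wrist0.png

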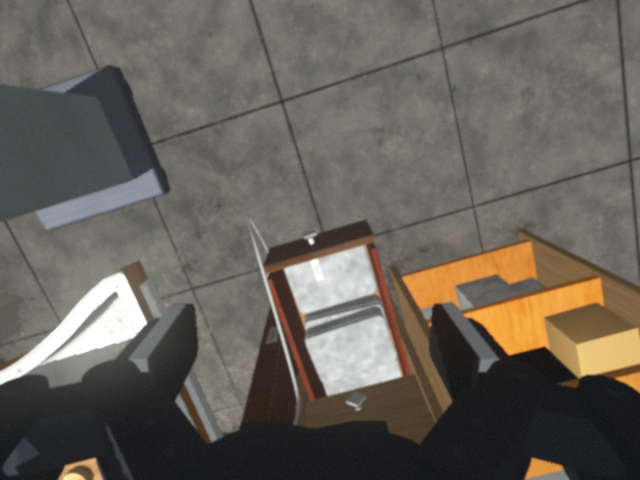

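```bash
cat > h.py <<'E'
import cv2, numpy as np, pickle
from scipy.spatial.transform import Rotation as R
def load(n): return pickle.load(open(f"pics/{n}.pkl","rb"))
def save(n,cam):
    from bench import eyes
    d=eyes.snapshot(cam); pickle.dump(d,open(f"pics/{n}.pkl","wb")); cv2.imwrite(f"pics/{n}.png",d["img"][:,:,::-1]); return d
def dist(d): return np.array([d["k1"],0,0,0,0.])
def ray(d,u,v):
    p=cv2.undistortPoints(np.array([[[u,v]]],float),d["K"],dist(d))[0,0]
    return R.from_rotvec(d["orientation"]).apply([p[0],-p[1],-1.])
def onz(d,u,v,z):
    w=ray(d,u,v); c=np.array(d["position"]); return c+w*(z-c[2])/w[2]
def proj(d,P):
    P=np.atleast_2d(P); q=R.from_rotvec(d["orientation"]).inv().apply(P-d["position"])*[1,-1,-1]
    return cv2.projectPoints(q,np.zeros(3),np.zeros(3),d["K"],dist(d))[0][:,0]
def depthpt(d,u,v):
    z=d["z_map"][int(round(v)),int(round(u))]; return np.array(d["position"])+ray(d,u,v)*z
def tri(obs):
    A=np.zeros((3,3));b=np.zeros(3)
    for d,u,v in obs:
        w=ray(d,u,v);w/=np.linalg.norm(w);M=np.eye(3)-np.outer(w,w);A+=M;b+=M@d["position"]
    P=np.linalg.solve(A,b); 
    return P,[np.linalg.norm(proj(d,P)[0]-[u,v]).round(1) for d,u,v in obs]
def crop(d,name,x0,y0,x1,y1,s):
    im=d["img"][y0:y1,x0:x1,::-1]; im=cv2.resize(im,None,fx=s,fy=s,interpolation=cv2.INTER_CUBIC)
    for k in range((x0//10+1)*10,x1,10): 
        cv2.line(im,((k-x0)*s,0),((k-x0)*s,6 if k%50 else 14),(0,0,255),1)
        if k%20==0: cv2.putText(im,str(k),((k-x0)*s,24),0,.4,(0,0,255),1)
    for k in range((y0//10+1)*10,y1,10):
        cv2.line(im,(0,(k-y0)*s),(6,(k-y0)*s),(0,0,255),1)
        if k%20==0: cv2.putText(im,str(k),(8,(k-y0)*s+4),0,.4,(0,0,255),1)
    cv2.imwrite(f"pics/{name}.png",im)
E
python3 - <<'E'
from h import *
t=load("top0"); s=load("side0")
crop(t,"ct0",190,190,450,310,3); crop(t,"cth",216,200,280,275,8); crop(s,"csh",240,190,340,260,8); crop(s,"css",320,230,430,360,4)
for u,v in [(300,270),(220,290),(430,290),(395,288)]: print(depthpt(t,u,v))
E
```

```text
[0.44203469 0.0212242  0.00160215]
[ 3.90867956e-01  2.07215956e-01 -1.98583817e-04]
[ 4.01390685e-01 -2.84626580e-01  1.60139832e-04]
[ 0.40516266 -0.19903335  0.01825617]
```

View pics/ct0.png

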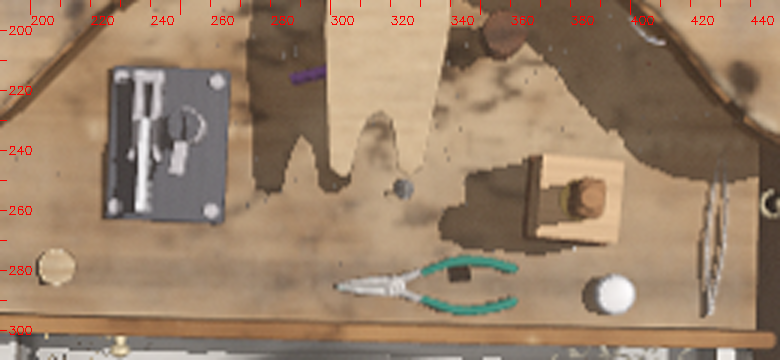

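View pics/cth.png

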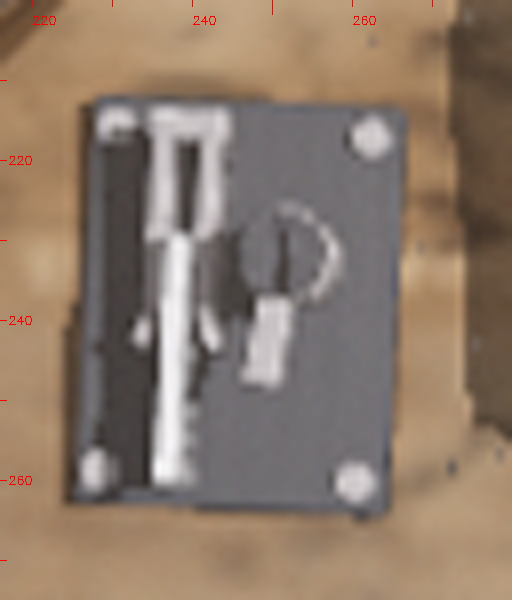

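View pics/csh.png

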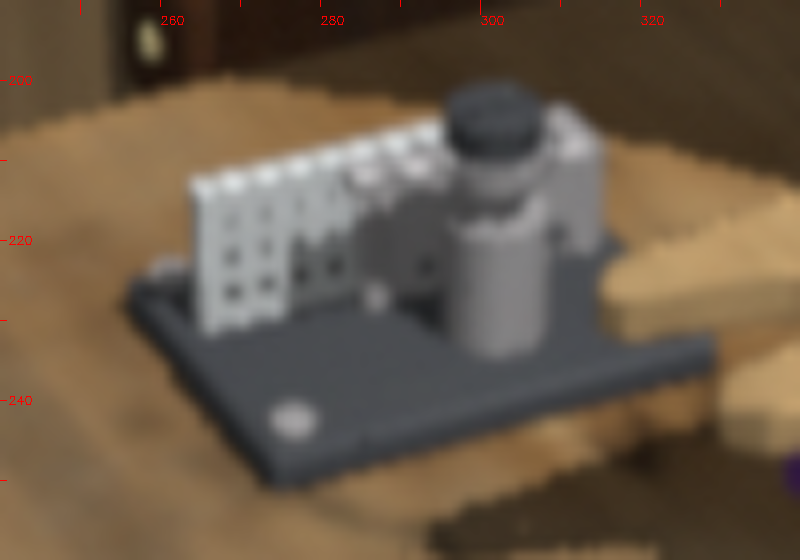

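View pics/css.png

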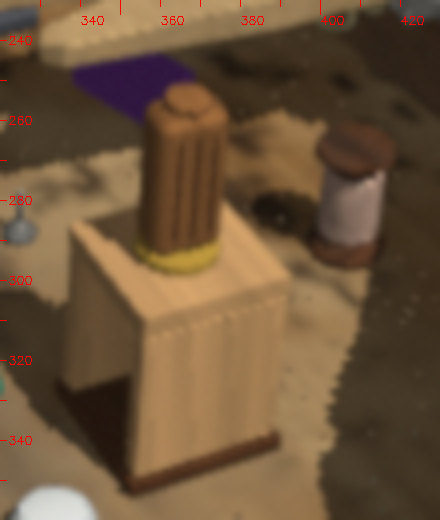

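```bash
python3 - <<'E'
from h import *
t=load("top0"); s=load("side0"); np.set_printoptions(precision=4,suppress=True)
for n,u,v in [("tl",227.5,212.5),("tr",266.5,213.8),("br",264,264.5),("bl",224.2,262.8)]: print(n,onz(t,u,v,.012))
print("plate rear top top-view",onz(t,237.5,259.5,.052), "rear")
print("head",onz(t,251,231,.074))
for n,u,v in [("pin",320,215),("pin2",310,190),("bench",200,170),("benchL",150,220),("stand",370,262),("handle",384,256),("sheet",325,140),("reel",354,203)]: print(n,depthpt(t,u,v))
for n,u,v in [("stand c1",367.7,240.8),("c2",396.5,243),("c3",393.5,271),("c4",364.5,269)]: print(n,onz(t,u,v,.085), onz(t,u,v,0))
print(tri([(t,384.5,256),(s,361,252)]))
print("side stand corners", [onz(s,u,v,.085) for u,v in [(335,285),(352,313),(389,300)]])
E
```

```text
tl [0.5716 0.1929 0.012 ]
tr [0.5705 0.1018 0.012 ]
br [0.4528 0.1045 0.012 ]
bl [0.4546 0.1972 0.012 ]
plate rear top top-view [0.4624 0.1614 0.052 ] rear
head [0.5258 0.1304 0.074 ]
pin [ 0.5617 -0.0212  0.1065]
pin2 [0.6158 0.0017 0.1049]
bench [0.6521 0.2398 0.1236]
benchL [0.5408 0.3419 0.1366]
stand [ 0.4628 -0.1328  0.0901]
handle [ 0.475  -0.156   0.1508]
sheet [ 0.7231 -0.0283  0.1224]
reel [ 0.5954 -0.0978  0.0547]
stand c1 [ 0.5093 -0.1274  0.085 ] [ 0.5137 -0.1354  0.    ]
c2 [ 0.5059 -0.1911  0.085 ] [ 0.5101 -0.2033  0.    ]
c3 [ 0.4442 -0.1856  0.085 ] [ 0.4443 -0.1973  0.    ]
c4 [ 0.4473 -0.1215  0.085 ] [ 0.4476 -0.1291  0.    ]
(array([ 0.4735, -0.1558,  0.1526]), [np.float64(0.9), np.float64(1.3)])
side stand corners [array([ 0.447 , -0.1291,  0.085 ]), array([ 0.436 , -0.1948,  0.085 ]), array([ 0.4981, -0.1959,  0.085 ])]
```

```bash
python3 - <<'E'
from h import *
from bench import r
np.set_printoptions(precision=4,suppress=True)
st=r.read_state(); T=R.from_rotvec(st["orientation"]); print(T.as_matrix())
w=load("wrist0"); C=R.from_rotvec(w["orientation"])
print("cam in tool",T.inv().apply(w["position"]-st["tcp_pos"]), "cam axes in tool\n",(T.inv()*C).as_matrix())
t=load("top0")
# edge of bench pin left & curve of upper bench: depth profile
for u,v in [(292,250),(299,230),(299,200),(215,200),(225,190),(240,183),(200,215),(205,230)]: print(u,v,depthpt(t,u,v))
E
```

```text
[[-0.9554  0.2954 -0.0007]
 [ 0.2954  0.9554 -0.0017]
 [ 0.0001 -0.0018 -1.    ]]
cam in tool [ 0.0709  0.0001 -0.1428] cam axes in tool
 [[-0.0001  0.9602  0.2794]
 [ 1.     -0.0002  0.0011]
 [ 0.0011  0.2794 -0.9602]]
292 250 [0.4882 0.0409 0.0018]
299 230 [0.5289 0.0236 0.0959]
299 200 [0.5941 0.0251 0.0996]
215 200 [0.5882 0.2056 0.1183]
225 190 [0.6099 0.1843 0.1209]
240 183 [0.6275 0.1539 0.1081]
200 215 [0.555  0.2367 0.1205]
205 230 [ 0.5306  0.247  -0.0019]
```

Emit:
{"fn": "jog_arm", "kwargs": {"plan": "8.5 -3.42 -3.18 0 0;8.5 -3.42 -3.18 0 0;8.5 -3.42 -3.18 0 0;8.5 -3.42 -3.18 0 0;8.5 -3.42 -3.18 0 0;8.5 -3.42 -3.18 0 0;8.5 -3.42 -3.18 0 0;8.5 -3.42 -3.18 0 0"}}

```text
clock: 0.95
tcp_pos: [0.3713, 0.2715, 0.2312]
orientation: [0.469, 3.106, 0.0]
ft_force: [1.1, 0.3, 0.2]
grip_width: 0.0851
```

Emit:
{"fn": "jog_arm", "kwargs": {"plan": "0 -3.42 -3.18 0 0;0 -3.42 -3.18 0 0;0 -3.42 -3.18 0 0;0 0 0 0 -0.135;0 0 0 0 -0.135;0 0 0 0 0"}}

```text
clock: 1.55
tcp_pos: [0.4407, 0.1511, 0.231]
orientation: [-0.05, -3.14, 0.0]
ft_force: [0.4, 0.1, -0.4]
grip_width: 0.0004
```

```bash
python3 - <<'E'
from h import *
d=save("w1","wrist"); cv2.imwrite("pics/w1v.png",d["img"][:,:,::-1])
E
```

```text
(no output)
```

View pics/w1v.png

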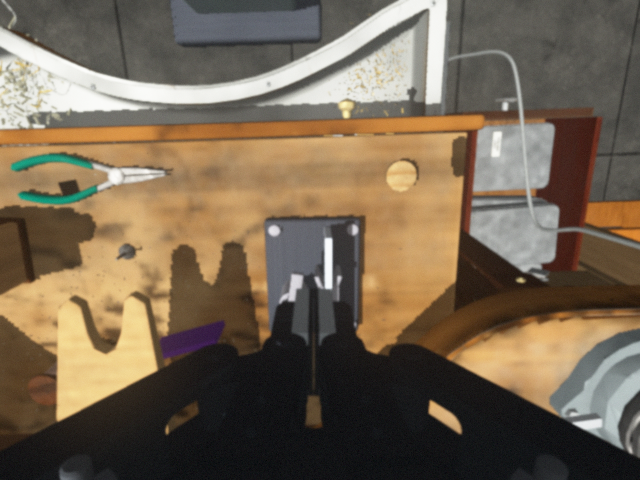

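Emit:
{"fn": "jog_arm", "kwargs": {"plan": "0 -4.5 0 0 0;0 -4.5 0 0 0;0 0 0 0 0;0 0 0 0 0"}}

```text
clock: 2.0
tcp_pos: [0.5305, 0.1494, 0.2304]
orientation: [-0.049, -3.139, 0.001]
ft_force: [-0.7, -0.8, -0.1]
grip_width: -0.0
```

```bash
python3 - <<'E'
from h import *
d=save("w2","wrist"); crop(d,"w2c",220,60,420,260,4)
E
```

Emit:
{"fn": "jog_arm", "kwargs": {"plan": "0 -1.5 -4 0 0;0 0 -2 1.5 0;0 0 0 0 0;0 0 0 0 0"}}

```text
clock: 2.45
tcp_pos: [0.5424, 0.0891, 0.2162]
orientation: [-0.048, -3.14, -0.001]
ft_force: [-0.3, -0.1, 1.1]
grip_width: -0.0001
```

```bash
python3 - <<'E'
from h import *
d=save("w3","wrist"); crop(d,"w3c",310,40,510,240,4)
E
```

```text
(no output)
```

View pics/w2c.png

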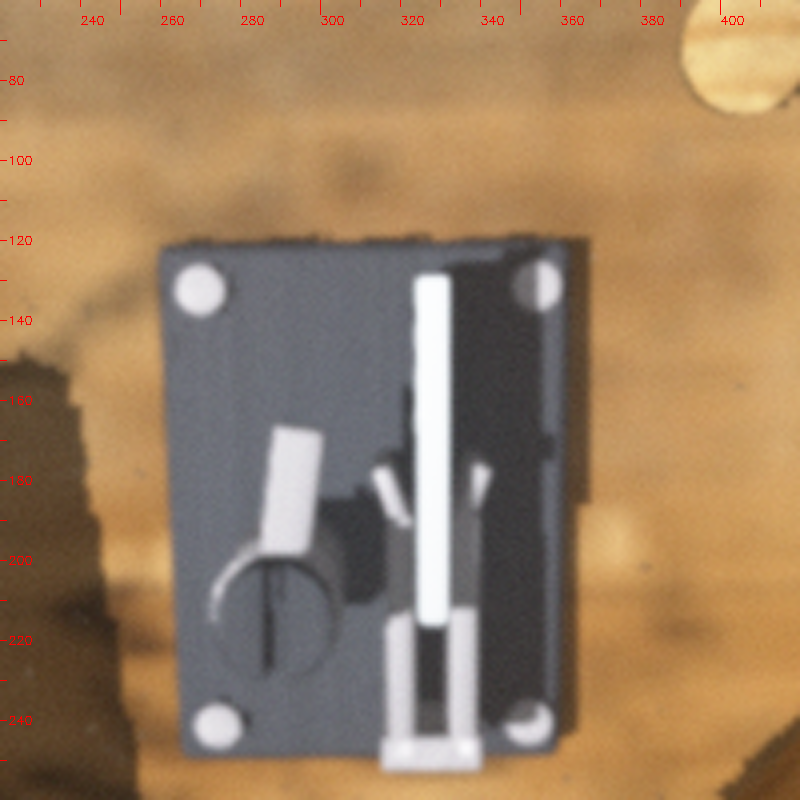

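View pics/w3c.png

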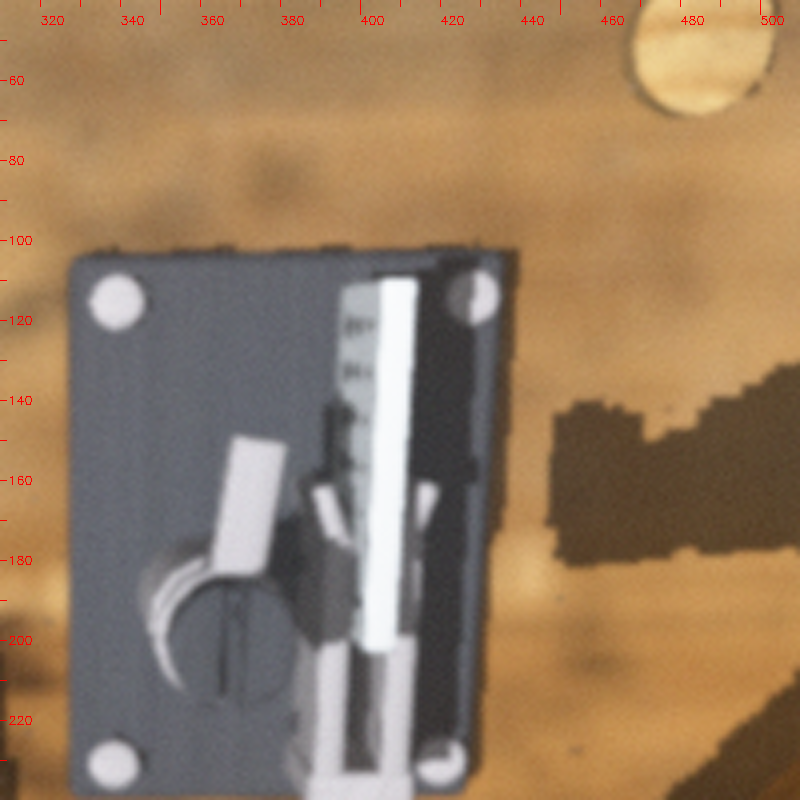

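```bash
python3 - <<'E'
from h import *
np.set_printoptions(precision=4,suppress=True)
a=load("w2");b=load("w3");t=load("top0")
def T(n,p,q): print(n,*tri([(a,*p),(b,*q)]))
T("plate rear top",(327,128.5),(409,110)); T("plate front top",(327.5,216),(403.5,202))
T("foot rl",(270,132.5),(338,115));T("foot fl",(274.5,241.5),(337.5,231))
T("base rear-left(-y)",(260.5,121.5),(328,104));T("base front-left",(266.5,248.5),(329,238.5))
T("stop top corner L",(316,245.5),(384.5,233.5))
T("head",(288,215),(367,200.5))
for n,d,p in [("w2",a,(288,215)),("w3",b,(366.8,200.5))]: print("head",n,onz(d,*p,.074))
for n,d,p in [("w2",a,[(327,128.5),(327.5,216)]),("w3",b,[(409,110),(403.5,202)])]:
  q=[onz(d,*x,.052) for x in p]; e=q[1]-q[0]; print(n,"plate",q,np.linalg.norm(e),np.arctan2(e[1],e[0]))
for n,d,p in [("w2",a,[(260.5,121.5),(266.5,248.5),(361,120.5),(358,247)]),("w3",b,[(328,104),(329,238.5),(438,103),(428,236)])]:
  q=[onz(d,*x,.012) for x in p]; print(n,"base",q,"c",np.mean(q,0)); 
  for e in (q[1]-q[0],q[3]-q[2]): print(np.linalg.norm(e),np.arctan2(e[1],e[0]))
for n,d,p in [("w2",a,[(286.5,200),(286.5,228)]),("w3",b,[(364.8,188),(365,213)])]:
  q=[onz(d,*x,.074) for x in p]; e=q[1]-q[0]; print(n,"slot",q,np.linalg.norm(e),np.arctan2(e[1],e[0]))
for n,d,p in [("w2",a,[(293,166.5),(285,198)]),("w3",b,[(374,150),(365,183)])]:
  q=[onz(d,*x,.060) for x in p]; e=q[1]-q[0]; print(n,"arm",q,np.linalg.norm(e),np.arctan2(e[1],e[0]))
E
```

```text
plate rear top [0.4631 0.1623 0.0531] [np.float64(0.5), np.float64(0.5)]
plate front top [0.533  0.1611 0.0513] [np.float64(0.4), np.float64(0.4)]
foot rl [0.4646 0.1126 0.0093] [np.float64(0.3), np.float64(0.4)]
foot fl [0.5662 0.1107 0.0099] [np.float64(0.2), np.float64(0.2)]
base rear-left(-y) [0.4552 0.1044 0.0059] [np.float64(0.1), np.float64(0.1)]
base front-left [0.5727 0.1027 0.0111] [np.float64(0.1), np.float64(0.1)]
stop top corner L [0.565  0.1506 0.0292] [np.float64(0.7), np.float64(0.8)]
head [0.5269 0.1295 0.0711] [np.float64(0.2), np.float64(0.2)]
head w2 [0.5264 0.1298 0.074 ]
head w3 [0.5262 0.129  0.074 ]
w2 plate [array([0.4627, 0.1623, 0.052 ]), array([0.5332, 0.1612, 0.052 ])] 0.07046187594178328 -0.015749135828360933
w3 plate [array([0.4634, 0.1626, 0.052 ]), array([0.5325, 0.1609, 0.052 ])] 0.06912290714485578 -0.024874754493281852
w2 base [array([0.4553, 0.1052, 0.012 ]), array([0.5725, 0.1028, 0.012 ]), array([0.4573, 0.1936, 0.012 ]), array([0.5737, 0.191 , 0.012 ])] c [0.5147 0.1481 0.012 ]
0.11722150981803112 -0.01987111247846157
0.11651111045128967 -0.022222124659098272
w3 base [array([0.4554, 0.1041, 0.012 ]), array([0.5723, 0.1027, 0.012 ]), array([0.4576, 0.1958, 0.012 ]), array([0.5728, 0.1934, 0.012 ])] c [0.5145 0.149  0.012 ]
0.11697195812110871 -0.012572418948995308
0.11520138716277208 -0.020818172514616345
w2 slot [array([0.5146, 0.1292, 0.074 ]), array([0.5368, 0.1281, 0.074 ])] 0.02229719301223261 -0.05051335674349313
w3 slot [array([0.5169, 0.1274, 0.074 ]), array([0.5355, 0.1277, 0.074 ])] 0.018606847327366248 0.013695050311280021
w2 arm [array([0.4906, 0.1346, 0.06  ]), array([0.5154, 0.127 , 0.06  ])] 0.025985561316642803 -0.2967510654009942
w3 arm [array([0.491 , 0.1359, 0.06  ]), array([0.5153, 0.1293, 0.06  ])] 0.025174203860954026 -0.26239576567461115
```

Emit:
{"fn": "jog_arm", "kwargs": {"plan": "0 3.9 2.4 0 0;0 3.9 2.5 0 0;0 3.7 2.5 3 0;0 0 0 5 0;0 0 0 5 0;0 0 0 4 0;0 0 0 1.8 0;0 0 0 0 0"}}

```text
clock: 3.3
tcp_pos: [0.4306, 0.1646, 0.0282]
orientation: [-0.045, -3.135, 0.002]
ft_force: [-0.0, -0.0, -0.1]
grip_width: -0.0002
```

```bash
python3 - <<'E'
from h import *
from bench import r
d=save("s2","side"); crop(d,"s2c",220,150,350,260,6); print(r.read_state()["tcp_pos"])
d=save("w4","wrist")
E
```

```text
[0.43255637 0.16495788 0.02993514]
```

View pics/s2c.png

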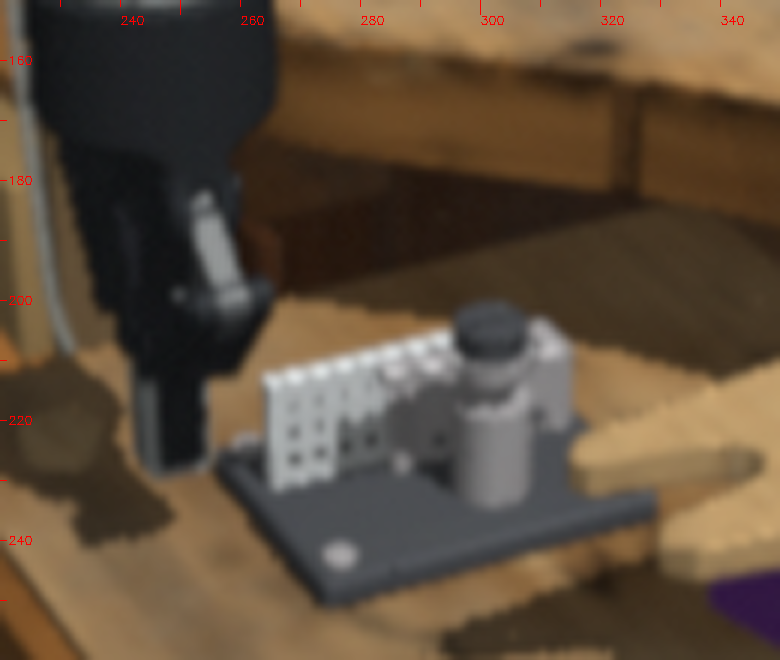

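View pics/w4.png

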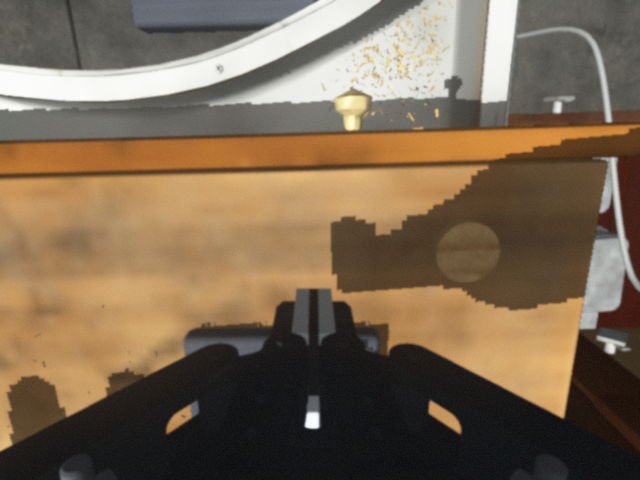

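Emit:
{"fn": "jog_arm", "kwargs": {"plan": "0 -1 0 0 0;0 -1 0 0 0;0 -1 0 0 0;0 -0.8 0 0 0;0 0 0 0 0"}}

```text
clock: 3.9
tcp_pos: [0.4742, 0.1632, 0.0312]
orientation: [0.048, 3.138, 0.001]
ft_force: [0.9, 0.1, 0.4]
grip_width: -0.0
```

Emit:
{"fn": "jog_arm", "kwargs": {"plan": "0 -0.3 0 0 0;0 -0.3 0 0 0;0 0 0 0 0"}}

```text
clock: 4.2
tcp_pos: [0.4777, 0.1629, 0.0302]
orientation: [-0.047, -3.141, 0.0]
ft_force: [-0.1, -0.9, 0.7]
grip_width: -0.0
```

Emit:
{"fn": "jog_arm", "kwargs": {"plan": "0 -0.2 0 0 0;0 0 0 0 0"}}

```text
clock: 4.4
tcp_pos: [0.4794, 0.1629, 0.0302]
orientation: [-0.047, -3.141, 0.0]
ft_force: [-0.3, -0.5, -0.3]
grip_width: -0.0003
```

```bash
python3 - <<'E'
from h import *
from bench import r
d=save("s3","side"); crop(d,"s3c",220,150,350,260,6); print(r.read_state()["tcp_pos"],r.read_state()["ft_force"])
E
```

```text
[0.47939528 0.1628594  0.03021029] [-0.59743909  0.20187766 -1.27259094]
```

View pics/s3c.png

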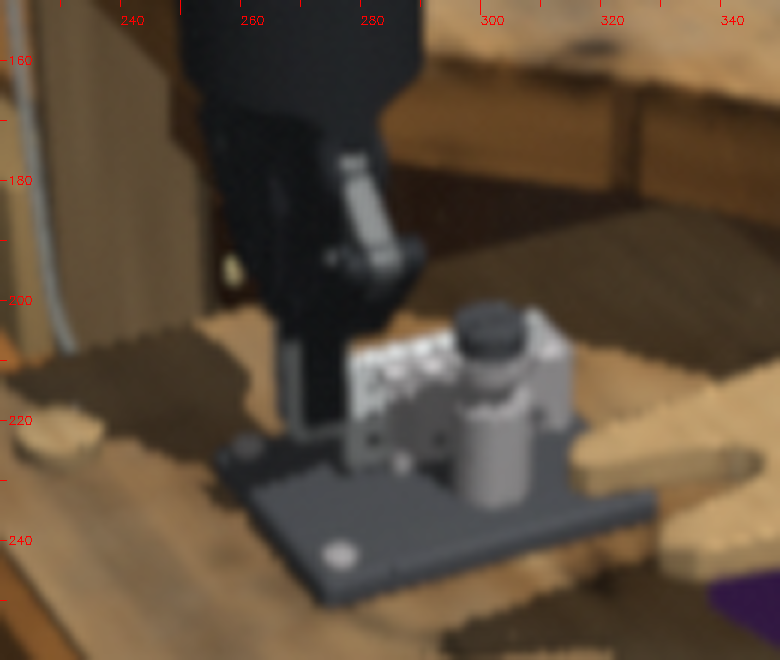

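Emit:
{"fn": "jog_arm", "kwargs": {"plan": "0 -0.15 0 0 0;0 0 0 0 0"}}

```text
clock: 4.65
tcp_pos: [0.4794, 0.1628, 0.0301]
orientation: [-0.047, -3.137, 0.001]
ft_force: [-5.0, 0.3, 3.7]
grip_width: -0.0
```

Emit:
{"fn": "jog_arm", "kwargs": {"plan": "0 -0.15 0 0 0;0 0 0 0 0"}}

```text
clock: 4.85
tcp_pos: [0.4794, 0.1627, 0.0299]
orientation: [-0.047, -3.134, 0.001]
ft_force: [-8.8, 1.4, 7.0]
grip_width: 0.0001
```

Emit:
{"fn": "jog_arm", "kwargs": {"plan": "0 -0.15 0 0 0;0 0 0 0 0"}}

```text
clock: 5.05
tcp_pos: [0.4794, 0.1626, 0.0296]
orientation: [-0.047, -3.131, 0.002]
ft_force: [-10.1, 0.1, 7.5]
grip_width: 0.0001
```

Emit:
{"fn": "jog_arm", "kwargs": {"plan": "0 1.2 0 0 0;0 1.4 0 0 0;0 0 0 -4.5 0;0 0 0 -4.5 0;0 0 0 -4.5 0;0 -1 -4.5 -1.5 0;0 -1 -4.5 -1.5 0;0 -1 -4.5 -1.5 0"}}

```text
clock: 5.85
tcp_pos: [0.4844, 0.0267, 0.2117]
orientation: [0.044, 3.138, -0.001]
ft_force: [0.6, 0.3, 0.1]
grip_width: 0.0
```

Emit:
{"fn": "jog_arm", "kwargs": {"plan": "8.5 -1 -4.5 -1.5 0;8.5 -1 -4.5 -1.5 0;8.5 -1 -4.5 -1.5 0;8.5 -1 -4.5 -1.5 0;8.5 0 0 0 0;8.5 0 0 0 0"}}

```text
clock: 6.45
tcp_pos: [0.5187, -0.1543, 0.2706]
orientation: [0.051, 3.14, -0.0]
ft_force: [-0.1, -0.2, 0.6]
grip_width: 0.0845
```

```bash
python3 - <<'E'
from h import *
d=save("w5","wrist"); d=save("t5","top"); crop(d,"t5c",215,195,285,275,8)
E
```

```text
(no output)
```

View pics/w5.png

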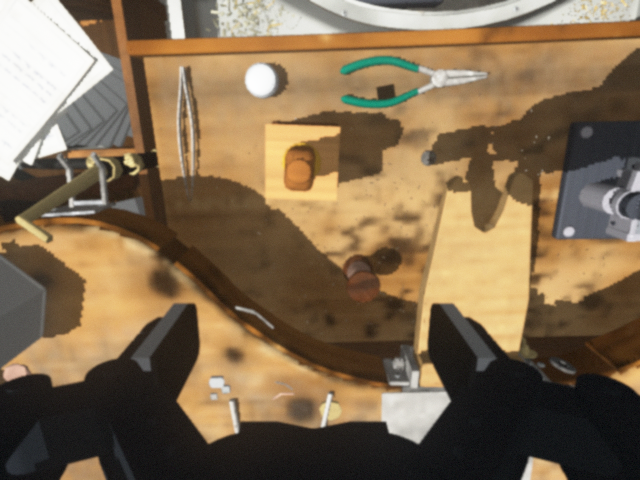

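View pics/t5c.png

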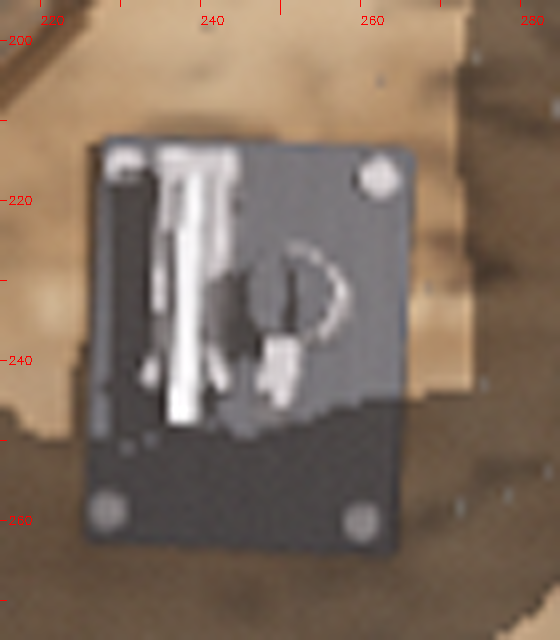

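```bash
python3 - <<'E'
from h import *
crop(load("w5"),"w5c",250,110,360,215,7)
E
```

```text
(no output)
```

View pics/w5c.png

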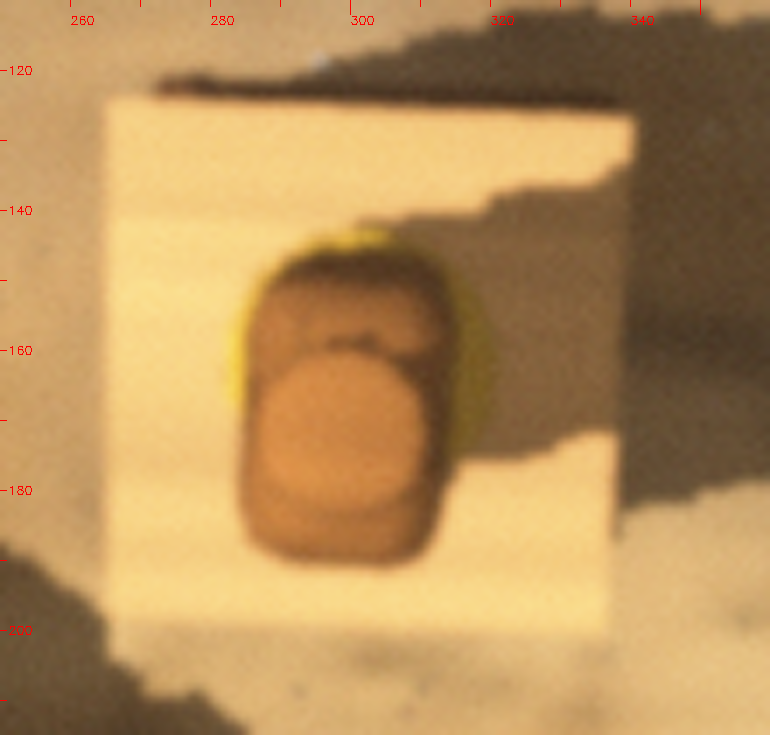

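```bash
cat > yaw.py <<'E'
from h import *
np.set_printoptions(precision=4,suppress=True)
def rect(d,u0,v0,u1,v1,zlo,zhi):
    vv,uu=np.mgrid[v0:v1,u0:u1]; z=d["z_map"][v0:v1,u0:u1].ravel()
    p=cv2.undistortPoints(np.stack([uu.ravel(),vv.ravel()],-1)[:,None].astype(float),d["K"],dist(d))[:,0]
    P=R.from_rotvec(d["orientation"]).apply(np.c_[p[:,0]*z,-p[:,1]*z,-z])+d["position"]
    m=(P[:,2]>zlo)&(P[:,2]<zhi)&(z>0); Q=P[m]
    r_=cv2.minAreaRect((Q[:,:2]*1000).astype(np.float32))
    return Q,r_
E
python3 - <<'E'
from yaw import *
d=load("w5")
for lo,hi in [(.12,.17),(.145,.1515),(.135,.149),(.08,.089)]:
    Q,r_=rect(d,255,115,350,205,lo,hi); print(lo,hi,len(Q),r_,np.median(Q,0),Q[:,2].max())
for z in (.085,):
  q=[onz(d,*p,z) for p in [(265,124),(340,126.5),(337,200),(265,199.5)]]; print(q,np.mean(q,0))
  for i,j in [(3,0),(2,1),(0,1),(3,2)]: e=q[j]-q[i]; print(np.linalg.norm(e),np.arctan2(e[1],e[0]))
print("button",onz(d,299,171,.153))
print("handle edge yaw", [ (lambda a,b: np.arctan2((a-b)[1],(a-b)[0]))(onz(d,x1,155,.15),onz(d,x2,185,.15)) for x1,x2 in [(285.5,284.5),(314,312)]])
t=load("t5")
# triangulate button top w/ top cam
tc=t; crop(tc,"t5d",360,235,410,280,12)
E
```

```text
0.12 0.17 1228 ((477.0357971191406, -162.41748046875), (20.269201278686523, 28.055166244506836), 84.21855163574219) [ 0.4752 -0.1621  0.1501] 0.15674358751267298
0.145 0.1515 648 ((477.03436279296875, -162.53077697753906), (19.87192726135254, 28.005191802978516), 84.22039794921875) [ 0.4725 -0.162   0.149 ] 0.15149755229055129
0.135 0.149 374 ((477.0513916015625, -162.42616271972656), (20.248315811157227, 28.02157211303711), 84.24378967285156) [ 0.4718 -0.1608  0.1475] 0.14899823437435955
0.08 0.089 3878 ((478.0648498535156, -162.42747497558594), (59.49625778198242, 59.94048309326172), 86.05645751953125) [ 0.4728 -0.1604  0.0853] 0.08897568674873657
[array([ 0.4466, -0.1907,  0.085 ]), array([ 0.4504, -0.1307,  0.085 ]), array([ 0.5101, -0.134 ,  0.085 ]), array([ 0.5077, -0.1949,  0.085 ])] [ 0.4787 -0.1626  0.085 ]
0.06124010276119409 3.0740171019135825
0.059719242189815794 3.08602438144398
0.06016276827105105 1.506511096449855
0.06090387153477986 1.531517005353708
button [ 0.4771 -0.1624  0.153 ]
handle edge yaw [np.float64(3.054976542711421), np.float64(3.0416821541895174)]
```

View pics/t5d.png

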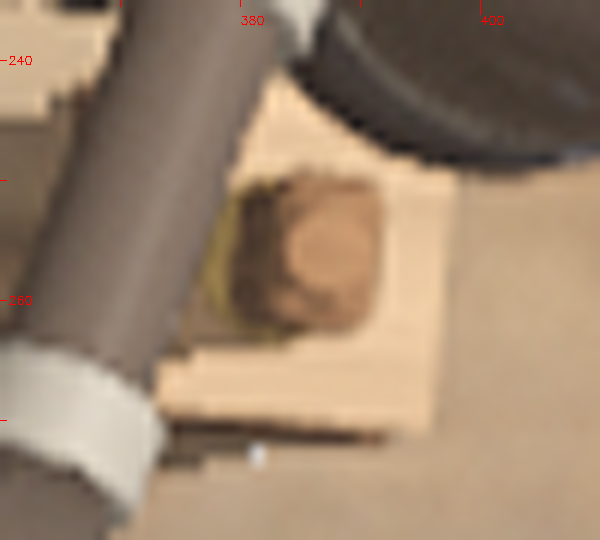

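```bash
python3 - <<'E'
from yaw import *
from bench import r
t=load("t5");s=load("s3");w=load("w5")
crop(s,"s3d",330,240,400,320,8)
print(onz(t,386.8,256,.153))
print("stand corner top", onz(t,395.8,270.8,.085),onz(t,397.5,250,.085), "wrist",onz(w,265,124,.085))
Q,r_=rect(t,365,235,400,275,.12,.17); print(r_,np.median(Q,0))
print(proj(w,onz(t,386.8,256,.153)))
print(tri([(w,299,171),(t,386.8,256)]))
st=r.read_state(); print(st["tcp_pos"],st["orientation"],st["joint_pos"])
E
```

```text
[ 0.4751 -0.1615  0.153 ]
stand corner top [ 0.4448 -0.1906  0.085 ] [ 0.4906 -0.1936  0.085 ] wrist [ 0.4466 -0.1907  0.085 ]
((476.34796142578125, -161.6297149658203), (20.580198287963867, 25.71818733215332), 82.18962097167969) [ 0.4753 -0.1596  0.1504]
[[300.1048 167.9711]]
(array([ 0.4756, -0.1614,  0.1597]), [np.float64(1.5), np.float64(0.5)])
[ 0.5179 -0.1523  0.2695] [-0.0462 -3.1401 -0.0014] [-0.367   0.11    1.7936  0.0004  1.2395 -1.9085]
```

View pics/s3d.png

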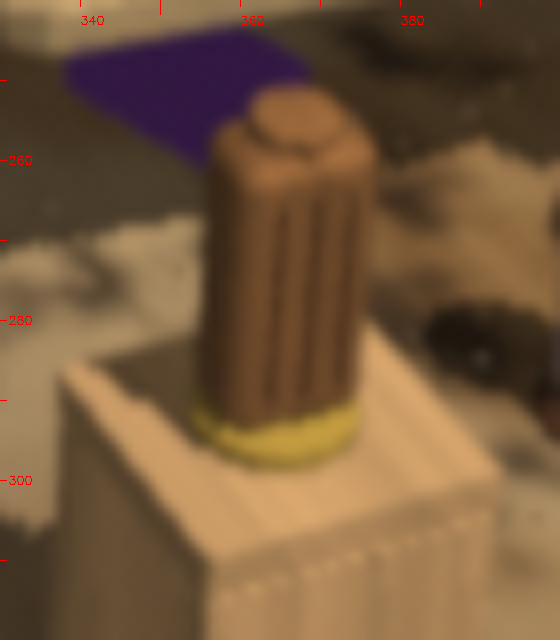

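Emit:
{"fn": "jog_arm", "kwargs": {"plan": "8.5 0 0 0 0.07;8.5 2 -0.7 4 0;8.5 2.1 -0.7 4 0;8.5 0 0 3 0;8.5 0 0 0 0;8.5 0 0 0 0"}}

```text
clock: 7.15
tcp_pos: [0.4765, -0.1619, 0.1602]
orientation: [-0.154, -3.137, -0.001]
ft_force: [0.5, -0.1, 0.4]
grip_width: 0.0846
```

```bash
python3 - <<'E'
from h import *
from bench import r
d=save("s6","side"); crop(d,"s6c",300,150,430,300,5); d=save("w6","wrist"); s=r.read_state(); print(s["tcp_pos"],s["orientation"],s["ft_force"],s["torque"])
E
```

```text
[ 0.47856639 -0.16319862  0.16240592] [ 1.54171175e-01  3.13408092e+00 -2.12864911e-03] [-0.50923807  0.23365196 -0.17410965] [-0.02134982  0.02876929 -0.02306476]
```

View pics/s6c.png

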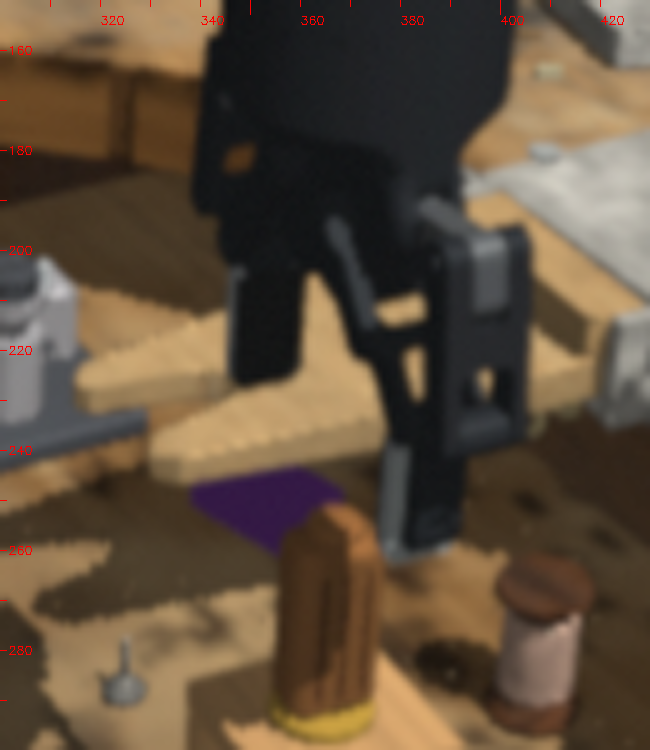

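View pics/w6.png

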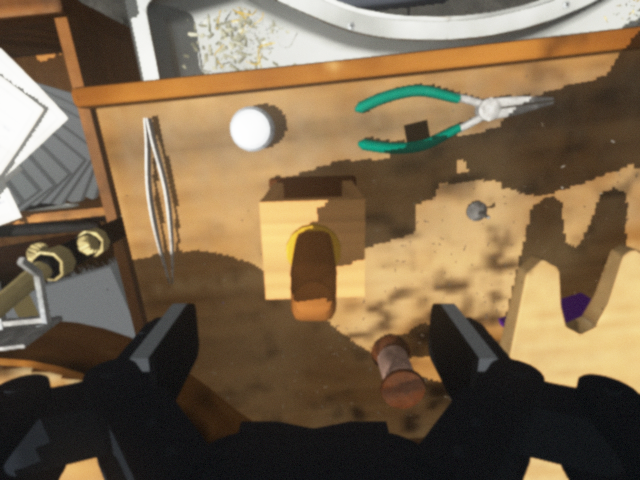

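Emit:
{"fn": "jog_arm", "kwargs": {"plan": "8.5 0 0 3 0;8.5 0 0 2.9 0;8.5 0 0 0 0;0 0 0 0 0;0 0 0 0 0;0 0 0 0 0;0 0 0 0 0;0 0 0 0 0"}}

```text
clock: 8.05
tcp_pos: [0.4775, -0.1637, 0.1026]
orientation: [0.157, 3.135, -0.001]
ft_force: [-0.7, 1.3, 3.5]
grip_width: 0.0192
```

Emit:
{"fn": "jog_arm", "kwargs": {"plan": "0 0 0 0 0;0 0 0 0 0;0 0 0 0 0"}}

```text
clock: 8.35
tcp_pos: [0.4775, -0.1637, 0.1026]
orientation: [0.157, 3.136, -0.001]
ft_force: [-0.5, 0.4, 6.8]
grip_width: 0.0196
```

```bash
python3 - <<'E'
from h import *
from bench import r
d=save("s7","side"); crop(d,"s7c",310,200,430,320,5); d=save("w7","wrist");crop(d,"w7c",240,230,400,390,4); s=r.read_state(); print(s["tcp_pos"],s["orientation"],s["ft_force"],s["torque"],s["grip_width"])
E
```

```text
[ 0.47751575 -0.16365275  0.10257587] [ 1.56649832e-01  3.13584158e+00 -1.08709315e-03] [0.40614395 0.4914995  5.97114163] [-0.05037178  0.07423102 -0.03160771] 0.0194436177842579
```

View pics/s7c.png

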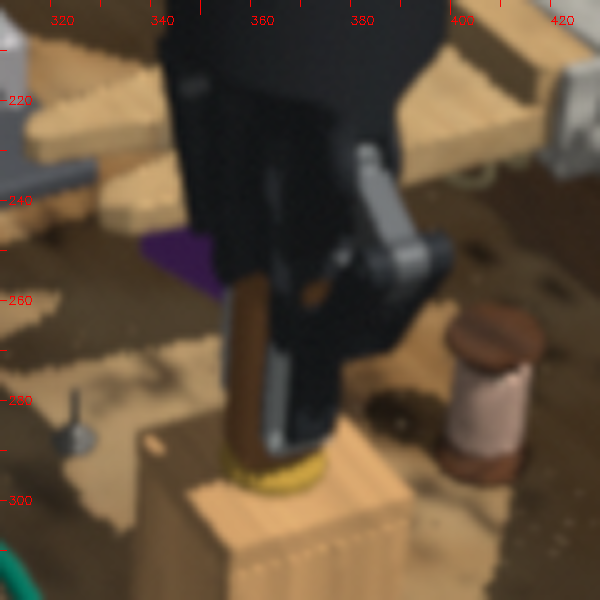

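View pics/w7c.png

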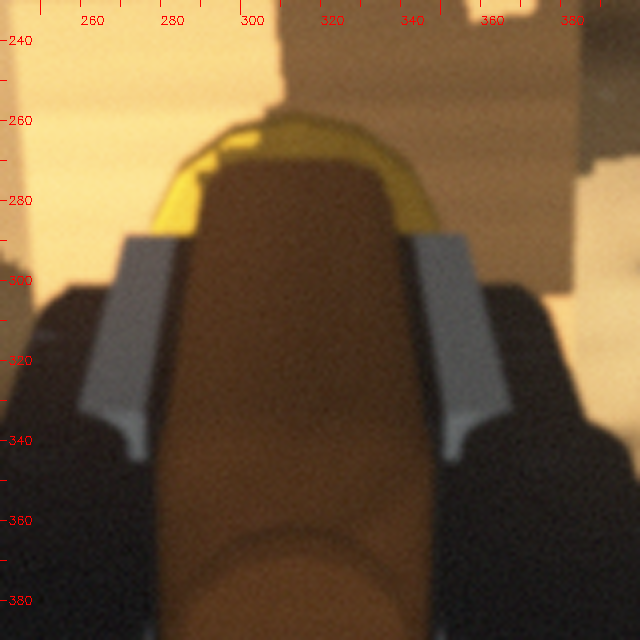

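Emit:
{"fn": "jog_arm", "kwargs": {"plan": "0 0 0 -1 0;0 0 0 -2 0;0 0 0 -3 0;0 0 0 -3.5 0;0 0 0 -3.5 0;0 0 0 0 0"}}

```text
clock: 9.05
tcp_pos: [0.48, -0.1648, 0.2373]
orientation: [0.156, 3.127, -0.006]
ft_force: [0.0, -0.2, 0.5]
grip_width: 0.0192
```

```bash
python3 - <<'E'
from h import *
from bench import r
d=save("s8","side"); crop(d,"s8c",310,130,430,320,4); d=save("w8","wrist");crop(d,"w8c",240,170,400,390,3); s=r.read_state(); print(s["tcp_pos"],s["orientation"],s["ft_force"],s["torque"],s["grip_width"])
E
```

```text
[ 0.47676023 -0.1633538   0.23227019] [ 1.56675533e-01  3.13614027e+00 -9.47292789e-04] [ 0.09698914 -0.15820357 -1.74980569] [ 0.01000548  0.01118999 -0.0117066 ] 0.019355465290042062
```

View pics/s8c.png

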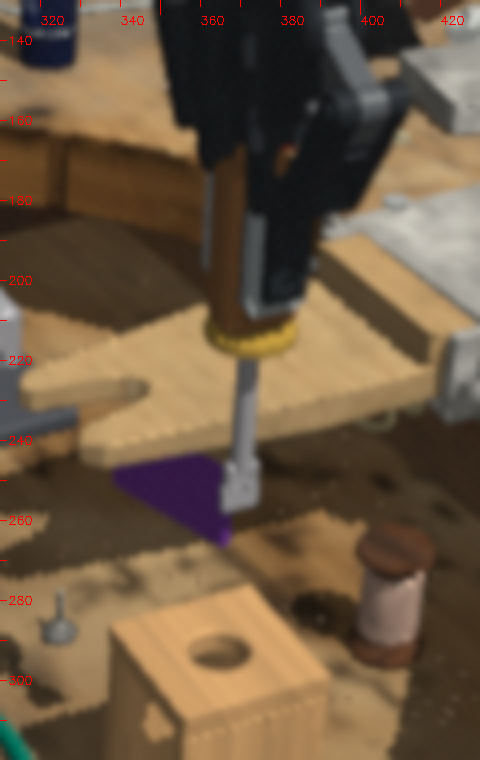

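View pics/w8c.png

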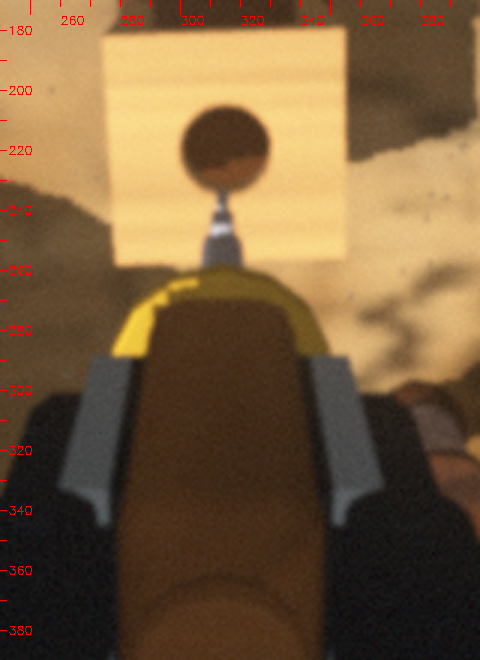

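Emit:
{"fn": "jog_arm", "kwargs": {"plan": "0 0 0 0 -0.08;0 -0.6 3 0 0;0 -0.6 4.4 0 0;0 -0.6 4.4 0 0;0 -0.6 4.4 0 0;0 -0.6 4.4 0 0;0 -0.6 4.4 0 0;0 -0.7 4.4 0 0"}}

```text
clock: 9.95
tcp_pos: [0.5235, 0.1313, 0.2288]
orientation: [-0.031, -3.137, 0.002]
ft_force: [1.1, -1.2, -1.1]
grip_width: 0.0197
```

Emit:
{"fn": "jog_arm", "kwargs": {"plan": "0 0 0 2 0;0 0 0 2 0;0 0 0 0 0;0 0 0 0 0"}}

```text
clock: 10.35
tcp_pos: [0.5238, 0.1295, 0.1895]
orientation: [-0.031, -3.137, 0.001]
ft_force: [0.6, -0.7, -1.0]
grip_width: 0.019
```

```bash
python3 - <<'E'
from h import *
from bench import r
np.set_printoptions(precision=4,suppress=True)
w=load("w8"); print("hole",onz(w,315.5,219,.085))
d=save("w9","wrist");crop(d,"w9c",260,150,370,290,6);d=save("s9","side"); crop(d,"s9c",240,120,360,250,6);  s=r.read_state(); print(s["tcp_pos"],s["orientation"],s["ft_force"],s["torque"],s["grip_width"])
E
```

```text
hole [ 0.4778 -0.1626  0.085 ]
[0.5256 0.1295 0.1916] [0.0322 3.1413 0.    ] [-0.1467  0.0128 -1.0173] [ 0.044  -0.0338  0.0096] 0.019368469588821983
```

View pics/w9c.png

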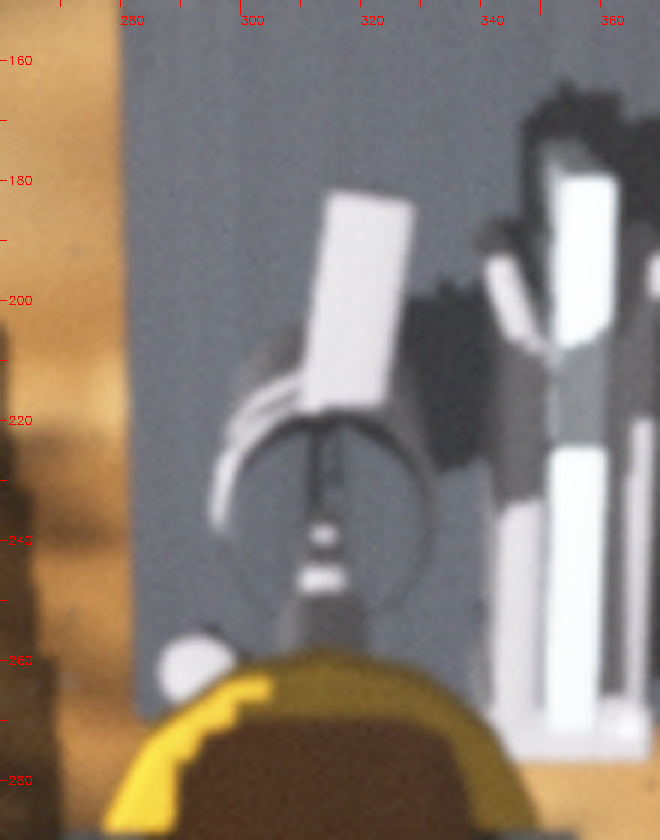

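View pics/s9c.png

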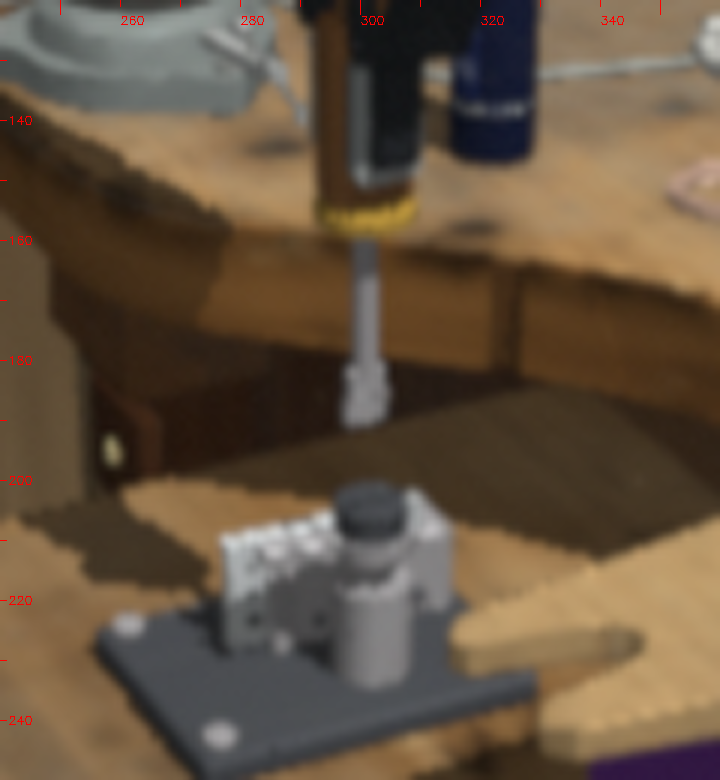

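```bash
python3 - <<'E'
from h import *
from bench import r
np.set_printoptions(precision=4,suppress=True)
d=load("w9"); s=r.read_state()
T=R.from_rotvec([0.0322,3.1413,0]); tcp=np.array([0.5256,0.1295,0.1916])
# camera in tool nominal
print("cam->tcp check", T.inv().apply(d["position"]-tcp))
tip=tcp+T.apply([0,0,.086]); print("tip",tip,proj(d,tip), proj(d,tip+[.007,0,0]),proj(d,tip-[.007,0,0]))
print("head c",onz(d,314.7,236,.074))
for a,b in [((312,221),(312,235)),((317.5,221),(317.7,233))]:
  p,q=onz(d,*a,.074),onz(d,*b,.074); print(p,q,np.arctan2(*(q-p)[1::-1]))
# arm edges
for a,b in [((314.5,182),(310.2,216)),((328.5,184),(323.8,216.5))]:
  p,q=onz(d,*a,.06),onz(d,*b,.06); print("arm",p,q,np.arctan2(*(q-p)[1::-1]))
E
```

```text
cam->tcp check [ 0.072   0.0003 -0.1412]
tip [0.5256 0.1295 0.1056] [[313.3772 250.0546]] [[313.6053 260.977 ]] [[313.1455 238.955 ]]
head c [0.5256 0.1304 0.074 ]
[0.515  0.1287 0.074 ] [0.5248 0.1285 0.074 ] -0.0208747281844271
[0.5151 0.1325 0.074 ] [0.5235 0.1324 0.074 ] -0.0007861004182304262
arm [0.4906 0.1309 0.06  ] [0.5147 0.1274 0.06  ] -0.145129950253653
arm [0.4922 0.1406 0.06  ] [0.5152 0.137  0.06  ] -0.1530657609415089
```

Emit:
{"fn": "jog_arm", "kwargs": {"plan": "0 0 0.08 1 0;0 0 0 1.5 0;0 0 0 0 0;0 0 0 0 0"}}

```text
clock: 10.85
tcp_pos: [0.5246, 0.1304, 0.1654]
orientation: [-0.031, -3.139, 0.001]
ft_force: [0.4, -0.1, -0.7]
grip_width: 0.0194
```

```bash
python3 - <<'E'
from h import *
from bench import r
np.set_printoptions(precision=4,suppress=True)
d=save("w10","wrist");crop(d,"w10c",270,180,360,270,8);d=save("s10","side"); crop(d,"s10c",250,140,350,240,7);  s=r.read_state(); print(s["tcp_pos"],s["orientation"],s["ft_force"],s["torque"],s["grip_width"])
E
```

```text
[0.5256 0.1306 0.1664] [0.0313 3.1413 0.    ] [-0.7692  0.4241 -1.3929] [-0.0106  0.0024  0.0078] 0.01925648181910082
```

View pics/w10c.png

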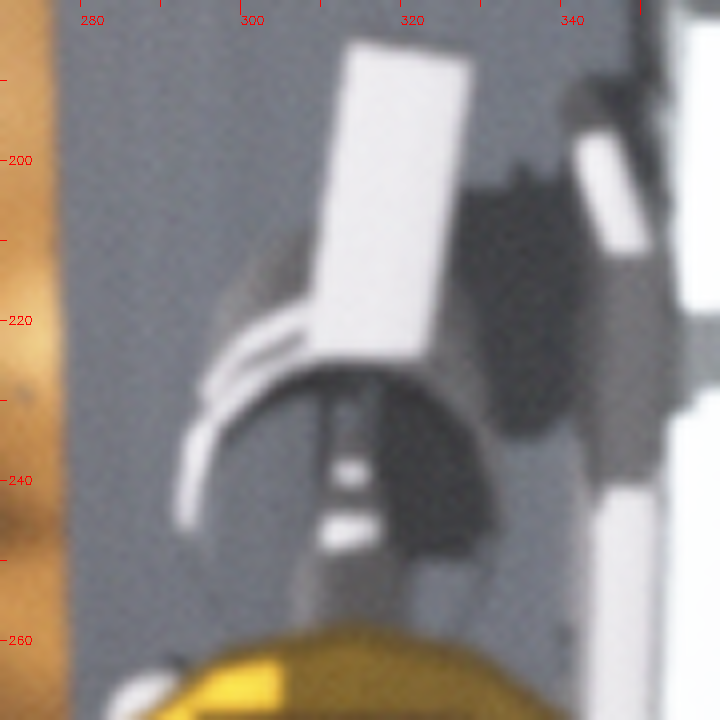

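View pics/s10c.png

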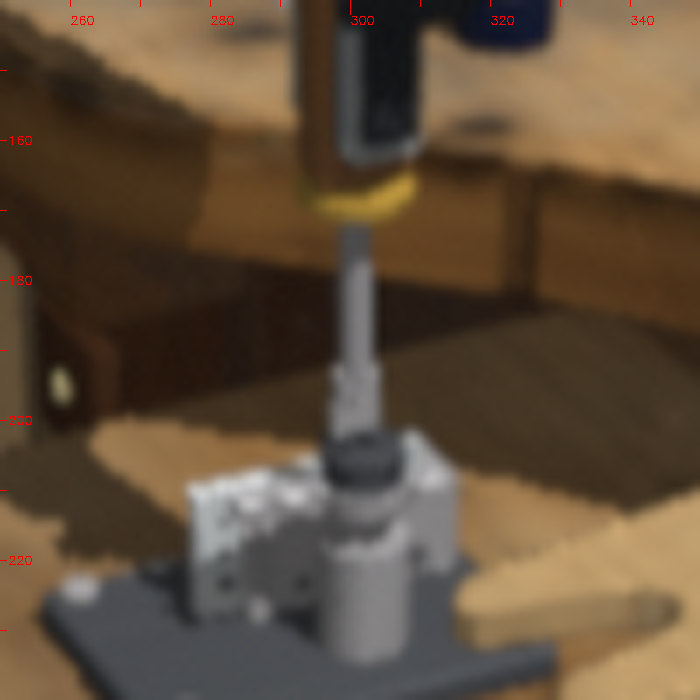

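Emit:
{"fn": "jog_arm", "kwargs": {"plan": "0 0 0 0.5 0;0 0 0 0.5 0;0 0 0 0 0;0 0 0 0 0"}}

```text
clock: 11.35
tcp_pos: [0.5259, 0.1305, 0.1566]
orientation: [0.031, 3.14, -0.001]
ft_force: [0.8, -0.8, -0.1]
grip_width: 0.0193
```

Emit:
{"fn": "jog_arm", "kwargs": {"plan": "0 0 0 0.15 0;0 0 0 0 0"}}

```text
clock: 11.55
tcp_pos: [0.5262, 0.1305, 0.1564]
orientation: [0.031, 3.14, -0.0]
ft_force: [-1.5, -1.2, 6.4]
grip_width: 0.0196
```

```bash
python3 - <<'E'
from h import *
from bench import r
np.set_printoptions(precision=4,suppress=True)
d=save("w11","wrist");crop(d,"w11c",270,180,360,270,8);d=save("s11","side"); crop(d,"s11c",250,140,350,240,7);  s=r.read_state(); print(s["tcp_pos"],s["orientation"],s["ft_force"],s["torque"],s["grip_width"])
E
```

```text
[0.5262 0.1305 0.1564] [ 0.0308  3.14   -0.0004] [-2.2383 -2.1235  7.2308] [-0.4076  0.2779  0.0111] 0.019185878360042683
```

View pics/w11c.png

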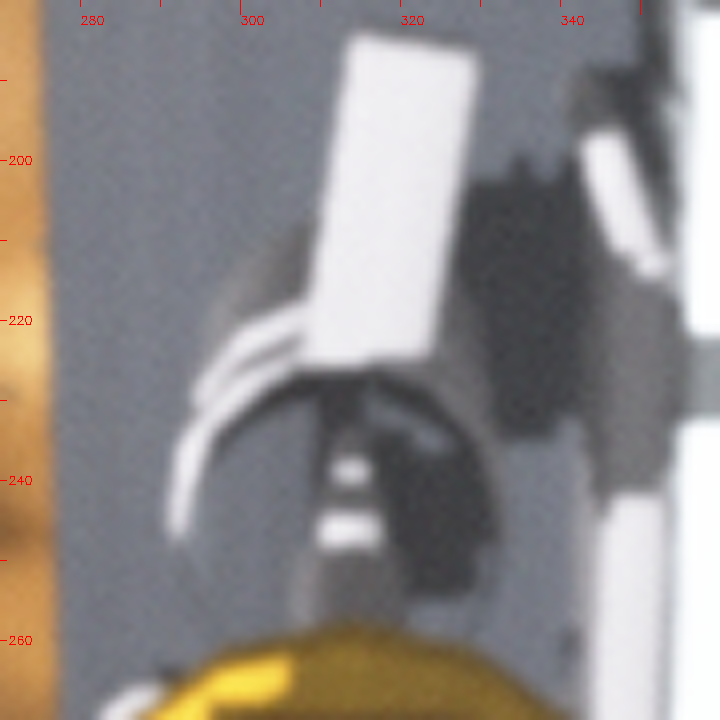

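View pics/s11c.png

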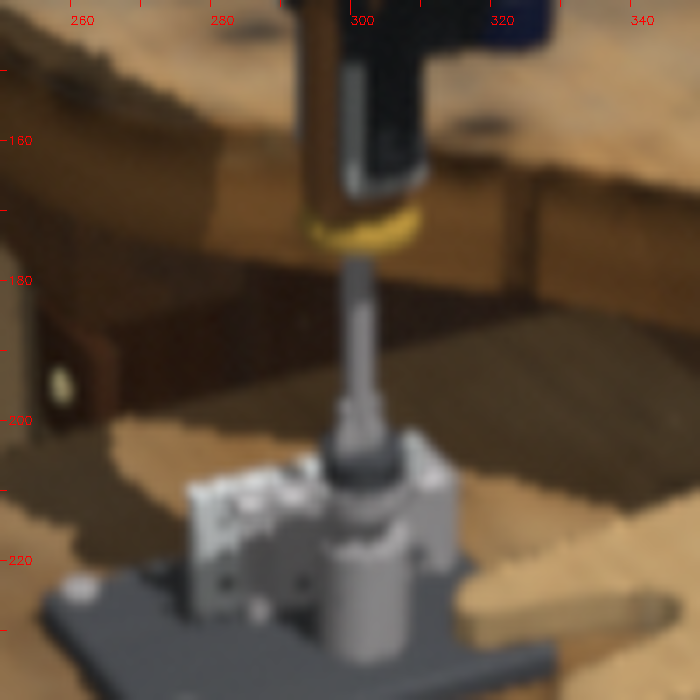

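Emit:
{"fn": "jog_arm", "kwargs": {"plan": "0 0 0 0.02 0.1;0 0 0 0.04 0.1;0 0 0 0.04 0.1;0 0 0 0.04 0.1;0 0 0 0 0"}}

```text
clock: 12.15
tcp_pos: [0.5263, 0.1305, 0.1552]
orientation: [0.656, 3.07, 0.0]
ft_force: [-1.5, -2.5, 7.1]
grip_width: 0.0191
```

```bash
python3 - <<'E'
from h import *
from bench import r
np.set_printoptions(precision=4,suppress=True)
d=save("w12","wrist");crop(d,"w12c",270,180,360,270,8);  s=r.read_state(); print(s["tcp_pos"],s["orientation"],s["ft_force"],s["torque"],s["grip_width"])
x=R.from_rotvec(s["orientation"]).apply([1,0,0]); print(np.pi-np.arctan2(x[1],x[0]))
E
```

```text
[0.5263 0.1305 0.1552] [0.6541 3.0709 0.    ] [-0.7934 -1.388   7.9289] [-0.3745  0.2505 -0.0043] 0.01927586019487717
0.41970763873140093
```

View pics/w12c.png

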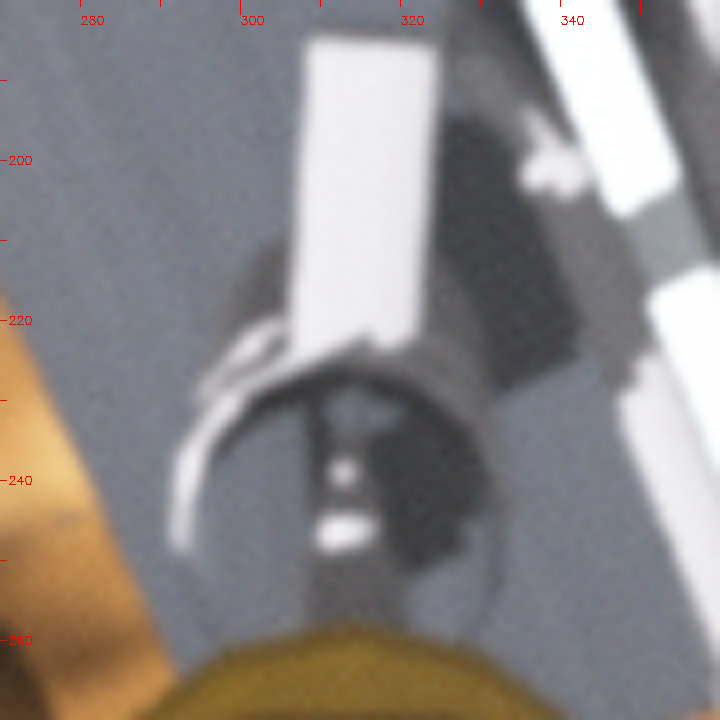

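Emit:
{"fn": "jog_arm", "kwargs": {"plan": "0 0 0 0.04 0.1;0 0 0 0.04 0.1;0 0 0 0.04 0.1;0 0 0 0.04 0.1;0 0 0 0 0"}}

```text
clock: 12.7
tcp_pos: [0.5263, 0.1306, 0.1536]
orientation: [1.253, 2.879, 0.001]
ft_force: [-1.3, -1.2, 8.4]
grip_width: 0.0195
```

Emit:
{"fn": "jog_arm", "kwargs": {"plan": "0 0 0 0.04 0.1;0 0 0 0.04 0.1;0 0 0 0 0"}}

```text
clock: 13.0
tcp_pos: [0.5264, 0.1306, 0.1529]
orientation: [1.534, 2.739, 0.001]
ft_force: [-0.5, -1.5, 7.9]
grip_width: 0.0195
```

```bash
cat > st.py <<'E'
from h import *
from bench import r
np.set_printoptions(precision=4,suppress=True)
s=r.read_state(); print(s["tcp_pos"],s["ft_force"],s["torque"],s["effort"],s["joint_pos"][5])
x=R.from_rotvec(s["orientation"]).apply([1,0,0]); print("turned",(np.pi-np.arctan2(x[1],x[0])))
E
python3 - <<'E'
from h import *
d=save("w13","wrist");crop(d,"w13c",270,180,360,270,8)
d=save("t13","top");crop(d,"t13c",215,195,285,275,8)
E
python3 st.py
```

```text
[0.5264 0.1307 0.1529] [-1.425  -1.0074  6.5628] [-0.3632  0.2302  0.0755] [  0.4934 -31.7656 -22.3883   0.3608  -0.5136   0.0264] -0.3877574446773143
turned 1.0195630984741735
```

View pics/w13c.png

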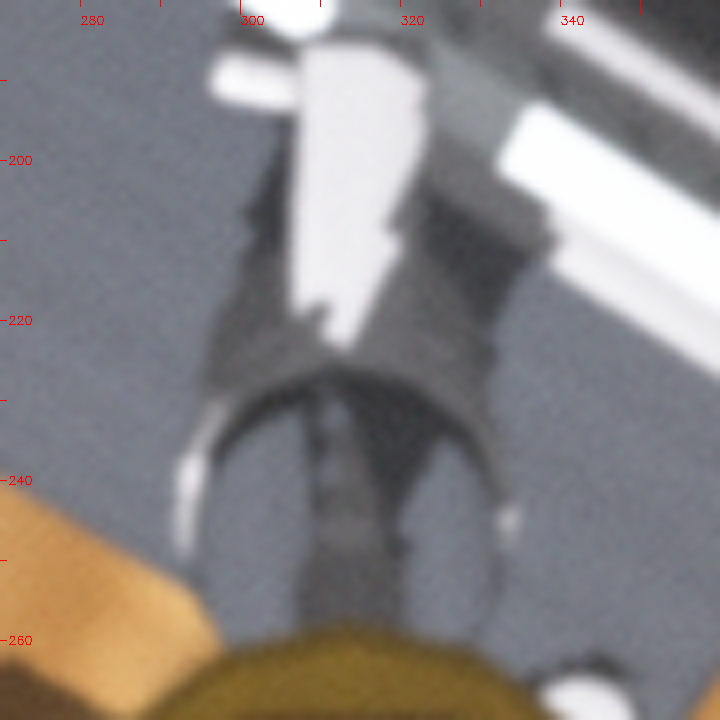

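Emit:
{"fn": "jog_arm", "kwargs": {"plan": "0 0 0 0.04 0.1;0 0 0 0 0"}}

```text
clock: 13.3
tcp_pos: [0.5264, 0.1307, 0.1525]
orientation: [1.669, 2.659, 0.002]
ft_force: [-1.4, -0.9, 7.6]
grip_width: 0.0191
```

Emit:
{"fn": "jog_arm", "kwargs": {"plan": "0 0 0 0.04 0.1;0 0 0 0 0"}}

```text
clock: 13.5
tcp_pos: [0.5264, 0.1307, 0.1521]
orientation: [1.8, 2.573, 0.002]
ft_force: [-1.0, -1.6, 8.2]
grip_width: 0.0196
```

```bash
python3 st.py; python3 -c "
from h import *
d=save('s14','side');crop(d,'s14c',250,160,350,240,7)"
```

```text
[0.5264 0.1307 0.1521] [-1.0134 -1.6325  8.157 ] [-0.2682  0.2842 -0.0168] [  0.451  -31.6763 -22.3089   0.3359  -0.5339   0.2983] -0.18620155068857966
turned 1.221149368384947
```

View pics/s14c.png

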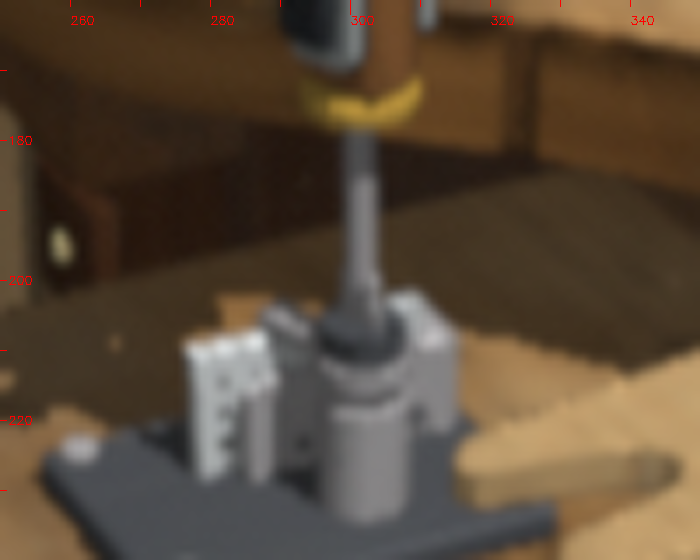

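Emit:
{"fn": "jog_arm", "kwargs": {"plan": "0 0 0 0.03 0.08;0 0 0 0 0"}}

```text
clock: 13.75
tcp_pos: [0.5264, 0.1307, 0.1518]
orientation: [1.901, 2.499, 0.002]
ft_force: [-1.1, -0.7, 7.5]
grip_width: 0.0189
```

```bash
python3 st.py
```

```text
[0.5264 0.1307 0.1518] [-1.1498 -0.7064  7.5425] [-0.231   0.2433 -0.0249] [  0.4416 -31.7224 -22.2885   0.329   -0.5029   0.2438] -0.10651431797050032
turned 1.300873740002655
```

Emit:
{"fn": "jog_arm", "kwargs": {"plan": "0 0 0 0.03 0.08;0 0 0 0 0"}}

```text
clock: 13.95
tcp_pos: [0.5265, 0.1307, 0.1515]
orientation: [2.0, 2.421, 0.002]
ft_force: [-0.7, -0.6, 7.9]
grip_width: 0.0195
```

```bash
python3 st.py
```

```text
[0.5265 0.1307 0.1515] [-0.6782 -0.5795  7.9359] [-0.2771  0.2901  0.0255] [  0.4256 -31.7451 -22.2746   0.3185  -0.4898   0.2431] -0.026517388816175613
turned 1.3808617307363822
```

Emit:
{"fn": "jog_arm", "kwargs": {"plan": "0 0 0 0.03 0.08;0 0 0 0 0"}}

```text
clock: 14.15
tcp_pos: [0.5263, 0.1307, 0.1514]
orientation: [2.095, 2.339, 0.002]
ft_force: [-1.6, -1.1, 8.8]
grip_width: 0.0193
```

```bash
python3 st.py
```

```text
[0.5263 0.1307 0.1514] [-1.5764 -1.0949  8.8374] [-0.3164  0.4336  0.1002] [  0.3438 -31.2042 -22.1962   0.3028  -0.7498   0.26  ] 0.053447691259933865
turned 1.460811891583157
```

Emit:
{"fn": "jog_arm", "kwargs": {"plan": "0 0 0 0.02 0.05;0 0 0 0 0"}}

```text
clock: 14.35
tcp_pos: [0.5263, 0.1307, 0.1513]
orientation: [2.152, 2.287, 0.002]
ft_force: [-2.5, -1.2, 9.8]
grip_width: 0.0193
```

```bash
python3 st.py
```

```text
[0.5263 0.1307 0.1513] [-2.5049 -1.211   9.8418] [-0.2785  0.5116  0.0061] [  0.3097 -30.9415 -22.0901   0.3254  -0.833    0.2115] 0.10280996585091065
turned 1.5101120766426672
```

```bash
python3 -c "
from h import *
d=save('w15','wrist');crop(d,'w15c',270,170,360,270,8)
d=save('s15','side');crop(d,'s15c',250,160,350,240,7)"
```

```text
(no output)
```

View pics/w15c.png

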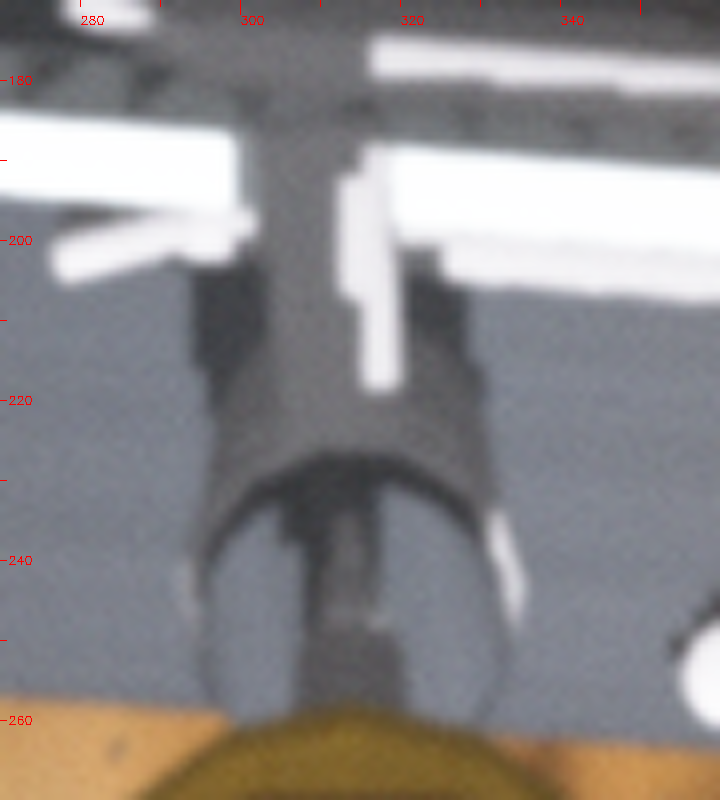

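View pics/s15c.png

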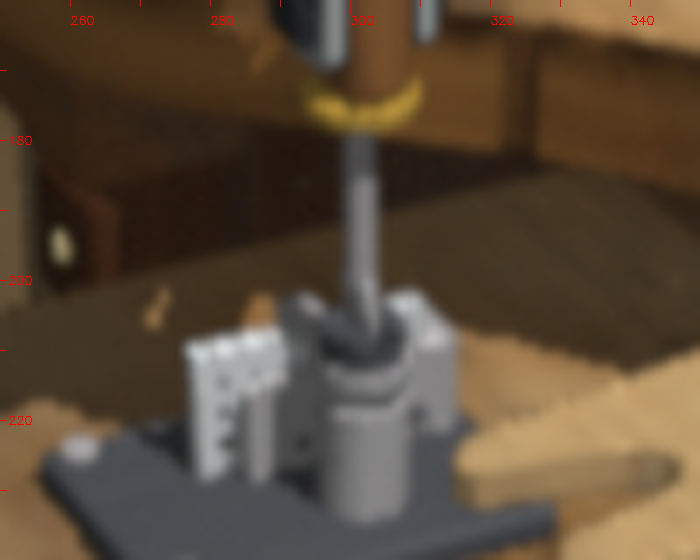

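```bash
cat > avg.py <<'E'
from h import *
from bench import r,eyes
import sys
np.set_printoptions(precision=4,suppress=True)
L=[]
for i in range(int(sys.argv[1])):
    eyes.snapshot("wrist"); s=r.read_state(); L.append(np.r_[s["ft_force"],s["torque"],s["effort"][5],s["tcp_pos"]])
L=np.array(L); print(L.mean(0)); print(L.std(0)); print(s["clock"])
E
python3 avg.py 10
```

```text
[-1.9359 -1.1855  9.3717 -0.2977  0.4889  0.0613  0.0691  0.5263  0.1307
  0.1513]
[0.5088 0.4232 0.4441 0.0293 0.0294 0.0248 0.0003 0.     0.     0.    ]
14.95
```

Emit:
{"fn": "jog_arm", "kwargs": {"plan": "0 0 0 0.01 0.06;0 0 0 0 0;0 0 0 0 0"}}

```text
clock: 15.25
tcp_pos: [0.5263, 0.1307, 0.1513]
orientation: [2.219, 2.222, 0.002]
ft_force: [-2.2, -1.2, 9.6]
grip_width: 0.0194
```

```bash
python3 avg.py 6; python3 st.py
```

```text
[-2.1175 -1.4705  9.6785 -0.301   0.4847  0.1094  0.1086  0.5263  0.1307
  0.1512]
[0.7763 0.6025 0.5717 0.032  0.0407 0.0102 0.0004 0.     0.     0.    ]
15.55
[0.5263 0.1307 0.1512] [-1.6069 -1.2871  9.4757] [-0.3642  0.5049  0.1112] [  0.2845 -30.9304 -22.0819   0.3495  -0.8398   0.1084] 0.1619229364628058
turned 1.5691261616171288
```

Emit:
{"fn": "jog_arm", "kwargs": {"plan": "0 0 0 0.02 0.05;0 0 0 0.01 0.05;0 0 0 0 0;0 0 0 0 0"}}

```text
clock: 15.95
tcp_pos: [0.5263, 0.1307, 0.151]
orientation: [2.327, 2.109, 0.002]
ft_force: [-1.9, -0.5, 10.8]
grip_width: 0.0191
```

```bash
python3 avg.py 4; python3 st.py
```

```text
[-2.1425 -1.2212 10.0177 -0.2974  0.5528  0.1466  0.1832  0.5263  0.1307
  0.151 ]
[0.5314 0.4548 0.3988 0.0228 0.0093 0.011  0.0004 0.     0.     0.    ]
16.15
[0.5263 0.1307 0.151 ] [-1.3048 -1.1135  9.5946] [-0.2854  0.5568  0.1649] [  0.2157 -30.668  -21.9667   0.391   -0.9119   0.1829] 0.26162987701583773
turned 1.6686957852349626
```

Emit:
{"fn": "jog_arm", "kwargs": {"plan": "0 0 0 0.02 0.05;0 0 0 0.01 0.05;0 0 0 0 0;0 0 0 0 0"}}

```text
clock: 16.55
tcp_pos: [0.5263, 0.1307, 0.1509]
orientation: [2.429, 1.991, 0.002]
ft_force: [-2.2, -2.7, 9.9]
grip_width: 0.0191
```

```bash
python3 avg.py 4; python3 st.py; python3 -c "
from h import *
d=save('w16','wrist');crop(d,'w16c',240,170,380,330,5)"
```

```text
[-2.2886 -1.6129 10.4631 -0.3039  0.5549  0.2591  0.2665  0.5263  0.1307
  0.1509]
[0.5342 0.4325 0.5531 0.029  0.0136 0.0357 0.0004 0.     0.     0.    ]
16.75
[0.5263 0.1307 0.1508] [-2.531  -1.6006 10.0527] [-0.278   0.5336  0.2191] [  0.1291 -30.4051 -21.8563   0.4337  -0.9869   0.2662] 0.3613637448876088
turned 1.7683810303993688
```

View pics/w16c.png

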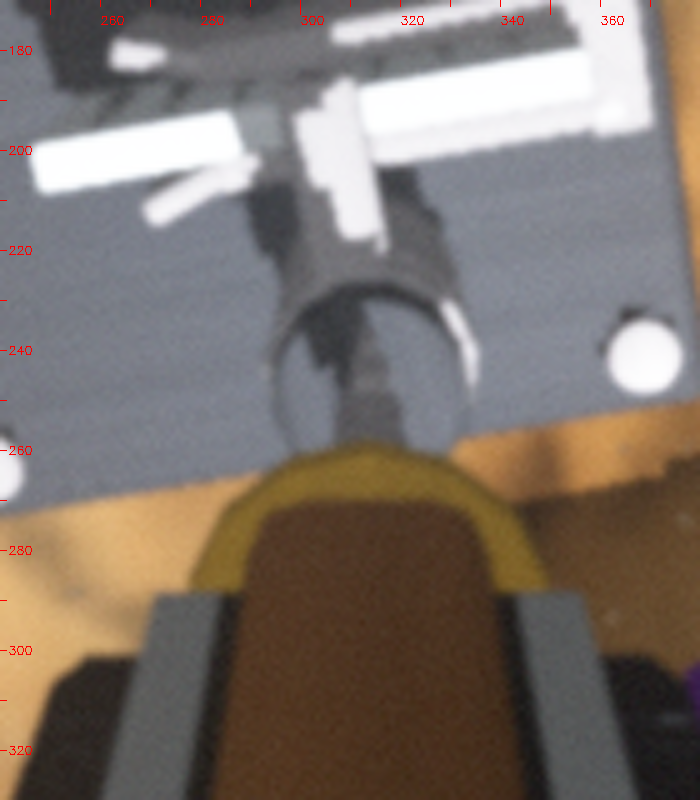

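Emit:
{"fn": "jog_arm", "kwargs": {"plan": "0 0 0 0 -0.1;0 0 0 0 -0.08;0 0 0 0 -0.04;0 0 0 0 0;0 0 0 0 0"}}

```text
clock: 17.3
tcp_pos: [0.5266, 0.1308, 0.1509]
orientation: [2.197, 2.244, 0.003]
ft_force: [-1.6, -1.3, 11.0]
grip_width: 0.0193
```

```bash
python3 avg.py 4; python3 -c "
from h import *
d=save('w17','wrist');crop(d,'w17c',240,170,380,330,5)"
```

```text
[-1.8168 -1.4043  9.6992 -0.2682  0.4254 -0.0221 -0.006   0.5266  0.1308
  0.1509]
[0.5469 0.1576 0.5125 0.0129 0.0065 0.0462 0.0003 0.     0.     0.    ]
17.5
```

View pics/w17c.png

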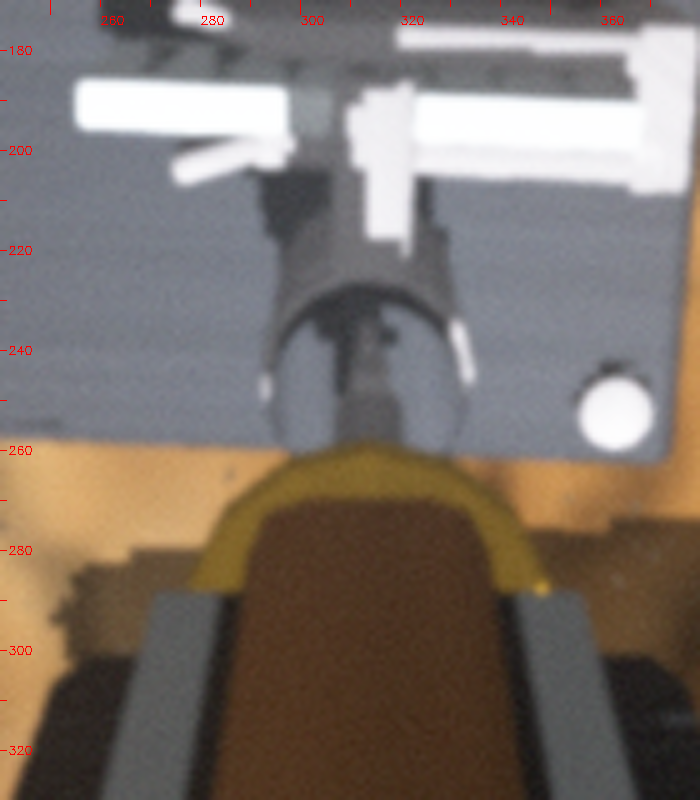

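Emit:
{"fn": "jog_arm", "kwargs": {"plan": "0 0 0 -0.3 0;0 0 0 -0.4 0;0 0 0 -0.6 0;0 0 0 -1.2 0;0 0 0 0 0"}}

```text
clock: 18.05
tcp_pos: [0.5266, 0.1309, 0.1754]
orientation: [2.197, 2.243, 0.004]
ft_force: [1.1, -0.7, -0.3]
grip_width: 0.0192
```

```bash
python3 st.py; python3 -c "
from h import *
d=save('w18','wrist');crop(d,'w18c',240,170,380,330,5)
d=save('s18','side');crop(d,'s18c',250,140,350,240,7)"
```

```text
[0.5266 0.1309 0.1754] [ 1.0984 -0.6704 -0.2562] [ 0.0172 -0.0401 -0.0088] [  0.0538 -34.8938 -24.8037   0.0019   0.2307  -0.    ] 0.14228532646587946
turned 1.5497668293431202
```

View pics/w18c.png

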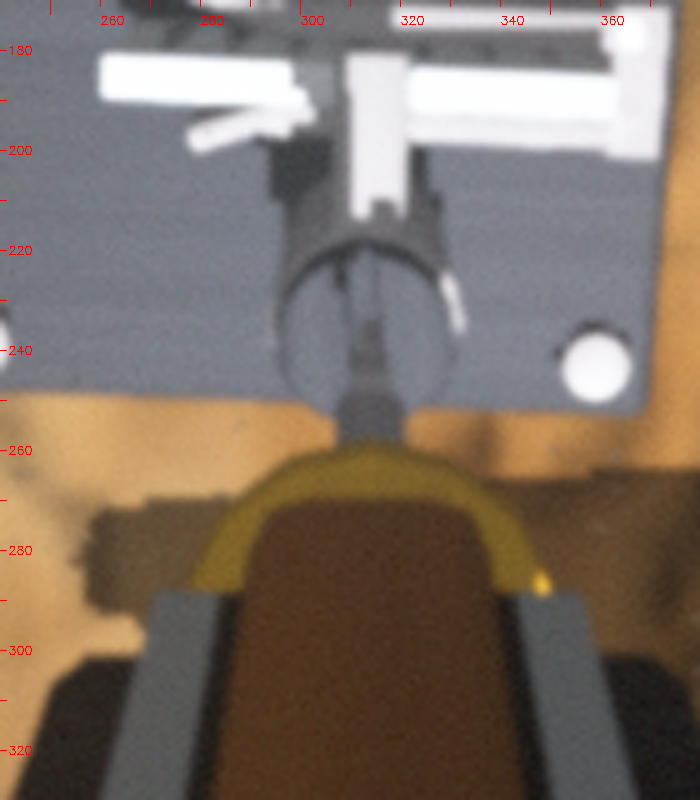

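View pics/s18c.png

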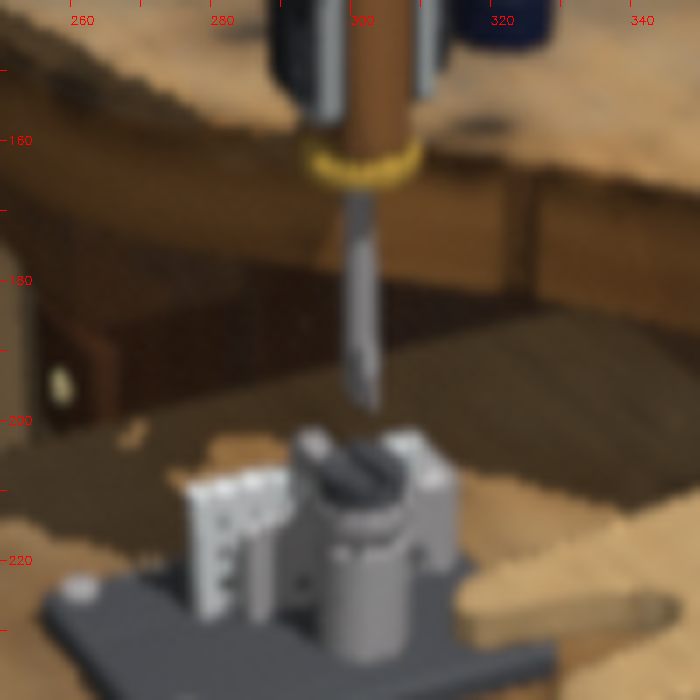

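```bash
python3 - <<'E'
from h import *
d=load("w18"); crop(d,"w18d",280,170,350,260,9)
E
```

```text
(no output)
```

View pics/w18d.png

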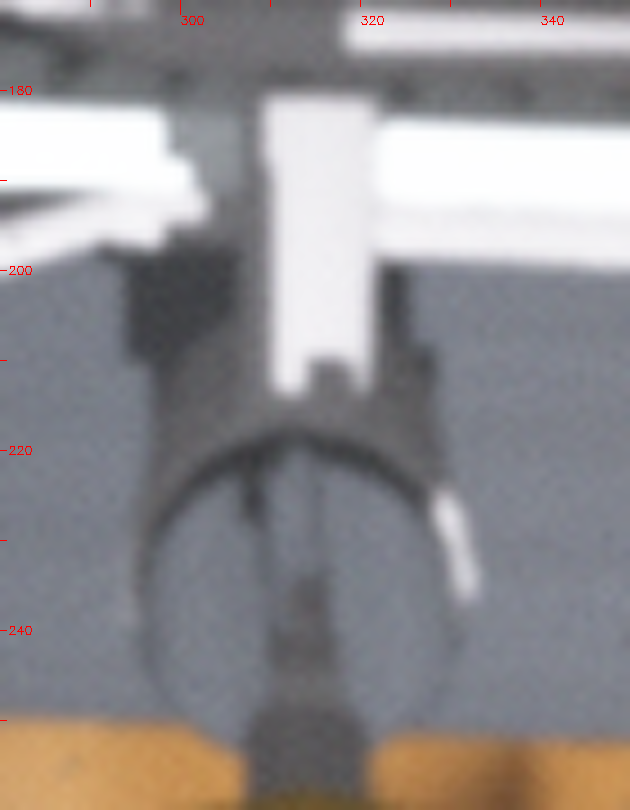

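Emit:
{"fn": "jog_arm", "kwargs": {"plan": "0 0 0 -3 0;0 0 0 -3.5 0;0 0 0 0 -0.145;0 0 0 0 -0.145;0 0 0 0 -0.145;0 0 0 0 -0.145;0 0 0 0 -0.145;0 0 0 0 -0.145"}}

```text
clock: 18.95
tcp_pos: [0.5249, 0.1306, 0.2379]
orientation: [-1.038, -2.964, 0.001]
ft_force: [-0.1, -0.0, -2.4]
grip_width: 0.0193
```

Emit:
{"fn": "jog_arm", "kwargs": {"plan": "0 0 0 0 -0.145;0 0 0 0 -0.145;0 0 0 0 -0.145;0 0 0 0 -0.145;0 0 0 0 0;0 0 0 0 0"}}

```text
clock: 19.55
tcp_pos: [0.5251, 0.1306, 0.2381]
orientation: [-0.161, -3.137, 0.0]
ft_force: [-0.1, -0.0, -1.9]
grip_width: 0.0195
```

```bash
python3 st.py
```

```text
[0.5251 0.1306 0.2381] [-0.0554 -0.0167 -1.8992] [0.0172 0.0241 0.05  ] [  0.0006 -34.2678 -27.8053  -0.0001   0.0054  -0.0287] -1.3047057745981345
turned 0.10282372850190669
```

Emit:
{"fn": "jog_arm", "kwargs": {"plan": "0 0.25 -4.24 0 0;0 0.25 -4.24 0 0;0 0.25 -4.24 0 0;0 0.25 -4.24 0 0;0 0.24 -4.24 0 0;0 0.24 -4.24 0 0;0 0.24 -4.24 0 0;0 0 0 0 0"}}

```text
clock: 20.35
tcp_pos: [0.478, -0.1676, 0.2387]
orientation: [0.169, 3.137, -0.004]
ft_force: [0.4, 0.1, -0.6]
grip_width: 0.0193
```

Emit:
{"fn": "jog_arm", "kwargs": {"plan": "0 0 0 0 0;0 0 0 0 0"}}

```text
clock: 20.55
tcp_pos: [0.4787, -0.1622, 0.2383]
orientation: [-0.158, -3.137, -0.001]
ft_force: [-0.1, 0.0, -1.4]
grip_width: 0.0195
```

```bash
python3 st.py; python3 -c "
from h import *
d=save('w19','wrist');crop(d,'w19c',240,170,390,330,5)
d=save('t19','top');crop(d,'t19c',215,195,285,275,8)
d=save('s19','side');crop(d,'s19c',300,150,430,330,4)"
```

```text
[ 0.4787 -0.1622  0.2383] [-0.1205  0.0095 -1.4008] [-0.0411 -0.0265 -0.0461] [ -0.5934 -30.8672 -27.831   -0.0373  -0.0096   0.0089] -1.8837456359448608
turned 0.10057882732204071
```

View pics/w19c.png

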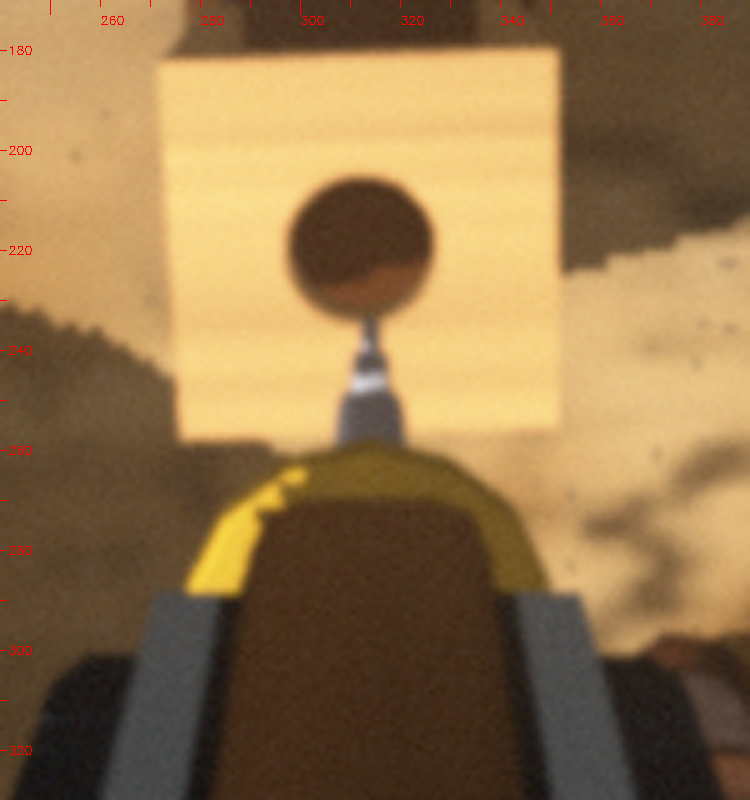

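View pics/t19c.png

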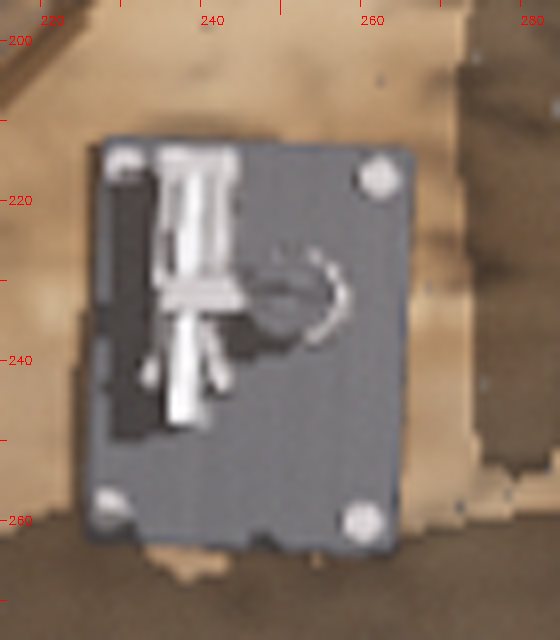

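View pics/s19c.png

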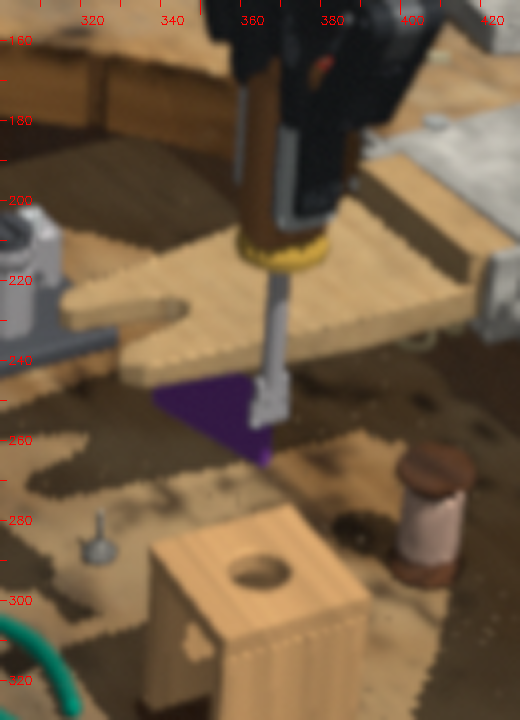

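```bash
python3 - <<'E'
from h import *
np.set_printoptions(precision=4,suppress=True)
w=load("w19"); h=onz(w,312.5,219,.085); print(h)
q=[onz(w,*p,.085) for p in [(271.5,183),(351.5,179.5),(351.5,254.5),(276,258)]]; print(np.mean(q,0))
tcp=np.array([0.4787,-0.1622,0.2383]); T=R.from_rotvec([-0.158,-3.137,-.001])
print("tip px",proj(w,tcp+T.apply([0,0,.088])), "delta tool",T.inv().apply(h-tcp))
E
```

```text
[ 0.4779 -0.1626  0.085 ]
[ 0.4785 -0.1626  0.085 ]
tip px [[313.196 244.642]] delta tool [ 0.0007 -0.0006  0.1533]
```

Emit:
{"fn": "jog_arm", "kwargs": {"plan": "0 0.05 -0.05 3 0;0 0 0 3 0;0 0 0 3 0;0 0 0 2.5 0;0 0 0 1.3 0;0 0 0 0 0;0 0 0 0 0"}}

```text
clock: 21.4
tcp_pos: [0.479, -0.1633, 0.1112]
orientation: [0.155, 3.137, -0.001]
ft_force: [-0.1, -0.9, -0.3]
grip_width: 0.0192
```

```bash
python3 st.py; python3 -c "
from h import *
d=save('s20','side');crop(d,'s20c',310,200,430,330,5)"
```

```text
[ 0.479  -0.1633  0.1112] [-0.0634 -0.9367 -0.2926] [ 0.0225 -0.0163  0.0007] [  0.0629 -32.8754 -22.1682   0.0019   0.0656   0.0011] -1.8863214391079852
turned 0.09904778922777702
```

View pics/s20c.png

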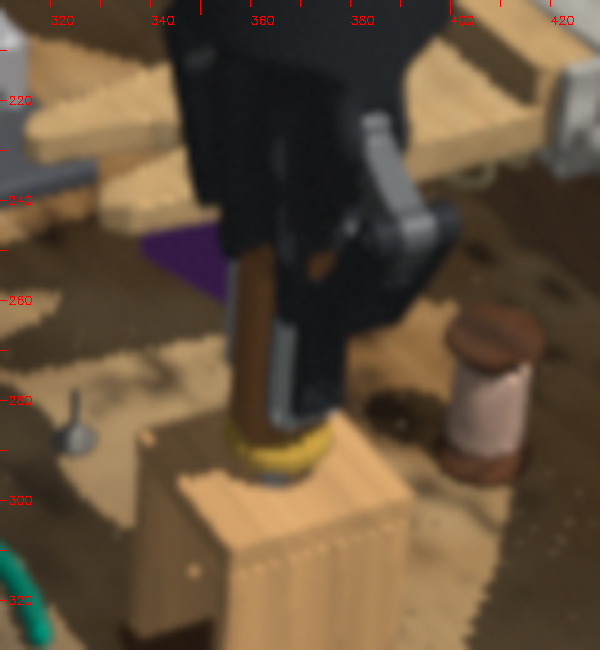

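Emit:
{"fn": "jog_arm", "kwargs": {"plan": "0 0 0 0.5 0;0 0 0 0.3 0;0 0 0 0 0"}}

```text
clock: 21.75
tcp_pos: [0.4784, -0.1635, 0.1027]
orientation: [0.157, 3.137, -0.0]
ft_force: [-0.2, 0.2, -1.6]
grip_width: 0.0193
```

Emit:
{"fn": "jog_arm", "kwargs": {"plan": "0 0 0 0.1 0;0 0 0 0 0;0 0 0 0 0"}}

```text
clock: 22.05
tcp_pos: [0.4784, -0.1636, 0.1026]
orientation: [0.157, 3.137, -0.0]
ft_force: [-2.5, 0.3, 5.0]
grip_width: 0.0197
```

Emit:
{"fn": "jog_arm", "kwargs": {"plan": "3 0 0 0 0;5 0 0 0 0;8 0 0 0 0;8 0 0 0 0;8 0 0 0 0;8 0 0 0 0"}}

```text
clock: 22.65
tcp_pos: [0.4781, -0.1634, 0.1014]
orientation: [-0.157, -3.138, -0.0]
ft_force: [0.3, -0.5, 0.1]
grip_width: 0.08
```

Emit:
{"fn": "jog_arm", "kwargs": {"plan": "8 0 0 -1.5 0;8 0 0 -3 0;8 0 0 -4 0;8 0 0 -4 0;8 0 0 -4 0;8 0 0 0 0;8 0 0 0 0"}}

```text
clock: 23.35
tcp_pos: [0.4788, -0.1637, 0.2677]
orientation: [0.157, 3.135, -0.002]
ft_force: [0.0, -0.4, -0.1]
grip_width: 0.0798
```

```bash
python3 st.py; python3 -c "
from yaw import *
d=save('s21','side');crop(d,'s21c',310,200,430,330,5)
t=save('t21','top');crop(t,'t21c',190,190,450,310,3)
d=save('w21','wrist')
Q,r_=rect(d,200,80,420,330,.125,.165);print(r_,np.median(Q,0),Q[:,2].max())"
```

```text
[ 0.4788 -0.1637  0.2677] [ 0.0387 -0.4086 -0.1385] [ 0.0041 -0.0621  0.012 ] [  0.0016 -31.4161 -29.6337   0.0003  -0.0736  -0.    ] -1.8864780143064404
turned 0.0997650096668603
((477.6758117675781, -163.38735961914062), (20.52151107788086, 28.113351821899414), 84.19929504394531) [ 0.4739 -0.163   0.1498] 0.15642200179098287
```

View pics/s21c.png

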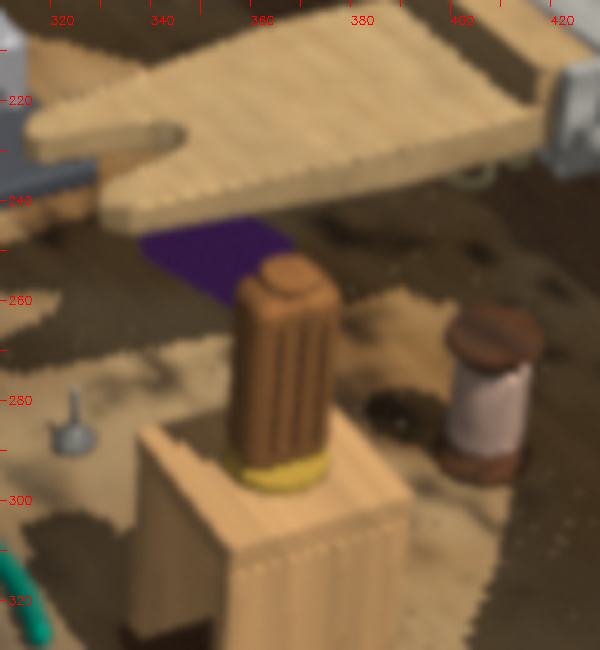

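View pics/t21c.png

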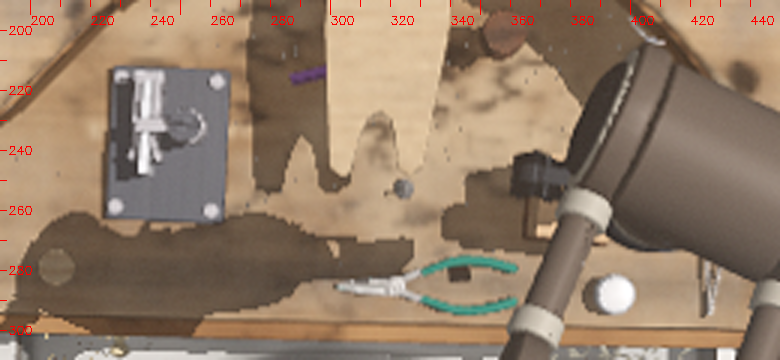

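View pics/w21.png

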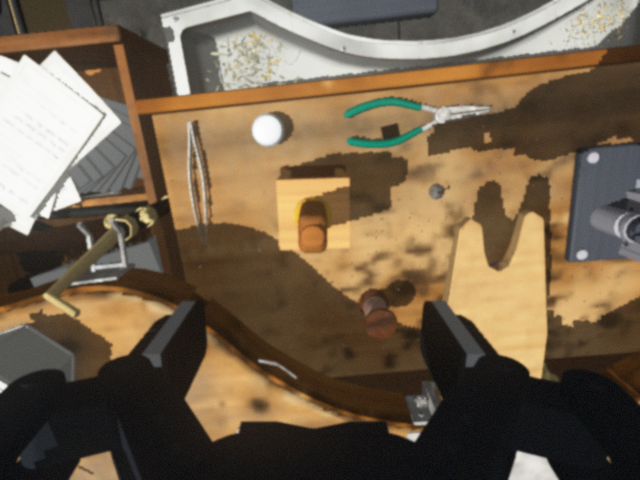

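```bash
python3 -c "
from bench import r
print(r.finish_job())"
```

```text
the job is handed in; nothing more can be done
None
```

The job is done and handed in at about 23.5 s of the 61 s allowed.

- **Plate:** I pushed it with the shut fingers until it met the end stop. Its motion stopped with the wrist force at about 10 N. The last top view still shows it home.
- **Driver and clamp:** I took the driver from its stand and seated the blade on the slot floor. I then turned the screw clockwise in steps, following it down. The z torque rose from about 0.06 N m to about 0.26 N m, which by the given torque law means about 10 N on the plate. I backed off to zero torque before lifting the blade out. The pictures after that show the keeper arm across the plate. The slot direction gives a turn of about 1.44 rad from its start, past the contact angle of about 1.3.
- **Driver return:** It hangs upright in its stand with the flange on top. The handle's top is at 0.150 m and its centre is within 1 mm of the hole's centre. The gripper is open and about 0.17 m above where it let go.
- **Bystanders:** None looks moved in the last pictures. I judged this by eye and did not measure it.

Three readings were uncertain or disagreed:

- **Keeper force:** I inferred it from torque only. Single torque readings were noisy by about 0.03 N m, so I averaged several.
- **Blade depth under load:** Near the end the TCP sank a few tenths of a millimetre less than the screw's pitch predicts. I took this as blade friction under load. It is well inside the 2.5 mm limit.
- **Stand top:** It measured about 60 mm across, not the 66 mm stated. This did not affect the work.

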